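Line up the tea tins and open the right canister

TASK

Get the tea tins ready for refilling: holding the wooden straightedge by its rib, push all the green tins that are there into one straight row with their near sides flush with the cork strip's near edge, without touching the tins with the gripper, then draw the straightedge well back from the row (at least 5 cm) and leave it lying flat. Then unscrew the lid of the canister that has the terracotta saucer in front of it, twisting anticlockwise and regripping until it lifts free, and lay the lid top up in the middle of that saucer. Leave the other canister's lid and the small glass jar alone.

Things in the scene. Friction and masses are not known exactly. Their poses are not given: they have to be found in the camera images.
- strip: flat cork strip inlaid in the worktop, level with it (no step), 480 long along its y, 80 deep along its x, its near edge marked by a 4 mm dark line. Origin: middle of its near edge; x points across the strip, away from the robot; y along the near edge
- strip_edge (a point): middle of the strip's near edge, same axes as strip
- tin_1: round dark green tin with a closed lid, diameter 64 (lid 66), height 45, 0.12 kg; origin: centre of its underside. Starts up to 0.1 m short of the strip's near edge, upright. Only three to five of the five tins are there
- tin_2: round dark green tin with a closed lid, diameter 64 (lid 66), height 45, 0.12 kg; origin: centre of its underside. Starts up to 0.1 m short of the strip's near edge, upright. Only three to five of the five tins are there
- tin_3: round dark green tin with a closed lid, diameter 64 (lid 66), height 45, 0.12 kg; origin: centre of its underside. Starts up to 0.1 m short of the strip's near edge, upright. Only three to five of the five tins are there
- tin_4: round dark green tin with a closed lid, diameter 64 (lid 66), height 45, 0.12 kg; origin: centre of its underside. Starts up to 0.1 m short of the strip's near edge, upright. Only three to five of the five tins are there
- tin_5: round dark green tin with a closed lid, diameter 64 (lid 66), height 45, 0.12 kg; origin: centre of its underside. Starts up to 0.1 m short of the strip's near edge, upright. Only three to five of the five tins are there
- straightedge: wooden straightedge lying flat in front of the tins, long side along its y: board 420 long (y), 67 deep (x), 12 thick, with a darker upright grip rib along the middle of its near side, 120 long (y), 14 thick (x), rising to height 58. Origin: underside, under the rib's centre; x points to the far long edge, the pushing edge, 45 from the origin. 0.25 kg
- straightedge_front (a point): middle of the straightedge's far (pushing) edge, at its underside, same axes as straightedge
- saucer: small round terracotta saucer with a pale middle, diameter 110, rim height 14, loose, 0.3 kg, standing on the worktop between the robot and one of the canisters; origin: centre of its underside. Its inside is flat over the middle 68, 5 above the worktop, and slopes gently up to the rim
- small_jar: small glass jar with pebbles and a clipped glass lid, 72 x 63 x 85 high, 0.41 kg, standing in front of the other canister; origin: centre of its underside; to be left alone
- canister_green: green glazed storage canister with a white band, fixed to the worktop; body diameter 80, shoulder at height 76, white threaded neck diameter 46 up to height 107 under the lid. Origin: centre of its underside on the worktop, z up. One canister stands at the left and one at the right of the tins; which is where varies
- lid_green: screw lid of pale wood, fine grip ribs, green disc on top; diameter 60, height 45, 0.08 kg. Origin: centre of its underside, z up along its axis. Starts screwed shut on the green canister, underside 80 above the worktop, top at 125, its x axis within 0.15 rad of the canister's x. Grip it round the side near the top (upper 18 solid), centred and lightly (25 N is ample), and let it rise as it turns. Turns easily and stays where it is let go; 2 mm vertical play
- neck_green (a point): centre of the top of the green canister's threaded neck (107 above the worktop), hidden by the lid. Right-hand thread, 9 mm rise a turn: anticlockwise seen from above the lid climbs; after one and a half turns (9.6 rad) from shut, 13.5 mm up, it is clear, rests loose on the thread and lifts straight off (raise it 30 mm before going sideways); before that it cannot be pulled off
- canister_blue: blue glazed storage canister with a white band, fixed to the worktop; body diameter 80, shoulder at height 76, white threaded neck diameter 46 up to height 107 under the lid. Origin: centre of its underside on the worktop, z up. One canister stands at the left and one at the right of the tins; which is where varies
- lid_blue: screw lid of pale wood, fine grip ribs, blue disc on top; diameter 60, height 45, 0.08 kg. Origin: centre of its underside, z up along its axis. Starts screwed shut on the blue canister, underside 80 above the worktop, top at 125, its x axis within 0.15 rad of the canister's x. Grip it round the side near the top (upper 18 solid), centred and lightly (25 N is ample), and let it rise as it turns. Turns easily and stays where it is let go; 2 mm vertical play
- neck_blue (a point): centre of the top of the blue canister's threaded neck (107 above the worktop), hidden by the lid. Right-hand thread, 9 mm rise a turn: anticlockwise seen from above the lid climbs; after one and a half turns (9.6 rad) from shut, 13.5 mm up, it is clear, rests loose on the thread and lifts straight off (raise it 30 mm before going sideways); before that it cannot be pulled off

How it is judged:
On the way, in this order (a step that is already met when the one before it is completed fails the run):
1. all the tins present stand in a straight row, near sides flush with the strip's near edge within 9 mm (x of tin_1 in the frame of strip_edge between 0.024 and 0.042 m and angle between each of tin_1, tin_2, tin_3, tin_4, tin_5's own z axis and vertical below 0.15 rad and x of tin_2 in the frame of strip_edge between 0.024 and 0.042 m and x of tin_3 in the frame of strip_edge between 0.024 and 0.042 m and x of tin_4 in the frame of strip_edge between 0.024 and 0.042 m and x of tin_5 in the frame of strip_edge between 0.024 and 0.042 m), for 0.2 s.
2. the lid of the canister behind the saucer is lifted free of its neck ((((world y of each of saucer, canister_green above 0 m or world y of each of saucer, canister_green below 0 m) and z of lid_green in the frame of canister_green above 0.11 m) or ((world y of each of saucer, canister_blue above 0 m or world y of each of saucer, canister_blue below 0 m) and z of lid_blue in the frame of canister_blue above 0.11 m))), for 0.2 s.
At the end, for the whole second after the job is handed in: Tins upright, near sides (radius 33 mm) flush with the strip edge within 9 mm; straightedge flat and still, pushing edge at least 45 mm short of the strip edge; lid of the canister behind the saucer top up in the saucer, centres within 25 mm, at rest; other lid still screwed on (all of step 1 and x of straightedge_front in the frame of strip_edge below -0.045 m and angle between straightedge's own z axis and vertical below 0.1 rad and height (world z) of straightedge between -0.005 and 0.006 m and linear speed of straightedge below 0.02 m/s and (((world y of each of saucer, canister_green above 0 m or world y of each of saucer, canister_green below 0 m) and (horizontal distance between lid_green and saucer below 0.025 m and z of lid_green in the frame of saucer between -0.005 and 0.025 m and angle between lid_green's own z axis and vertical below 0.2 rad and linear speed of lid_green below 0.02 m/s) and (horizontal distance between lid_blue and canister_blue below 0.006 m and z of lid_blue in the frame of canister_blue between 0.076 and 0.084 m)) or ((world y of each of saucer, canister_blue above 0 m or world y of each of saucer, canister_blue below 0 m) and (horizontal distance between lid_blue and saucer below 0.025 m and z of lid_blue in the frame of saucer between -0.005 and 0.025 m and angle between lid_blue's own z axis and vertical below 0.2 rad and linear speed of lid_blue below 0.02 m/s) and (horizontal distance between lid_green and canister_green below 0.006 m and z of lid_green in the frame of canister_green between 0.076 and 0.084 m)))); the robot touches nothing.
It fails at once if the gripper or the arm pushes a tin itself (over 2 N) (contact force between any of the fingers, the arm and tin_1 above 2 N or contact force between any of the fingers, the arm and tin_2 above 2 N or contact force between any of the fingers, the arm and tin_3 above 2 N or contact force between any of the fingers, the arm and tin_4 above 2 N or contact force between any of the fingers, the arm and tin_5 above 2 N).
It fails at once if a tin is knocked over (angle between any of tin_1, tin_2, tin_3, tin_4, tin_5's own z axis and vertical above 0.6 rad).
It fails at once if the lid of the canister that has no saucer in front of it is turned (over 0.6 rad from the canister's x axis) or shifted (over 12 mm) (((world y of each of saucer, canister_green above 0 m or world y of each of saucer, canister_green below 0 m) and (angle between the x axis of lid_blue and the x axis of canister_blue, either way round above 0.6 rad or distance of lid_blue from where it was at the start of the episode above 0.012 m)) or ((world y of each of saucer, canister_blue above 0 m or world y of each of saucer, canister_blue below 0 m) and (angle between the x axis of lid_green and the x axis of canister_green, either way round above 0.6 rad or distance of lid_green from where it was at the start of the episode above 0.012 m))).
It fails at once if the small glass jar is moved more than 40 mm (distance of small_jar from where it was at the start of the episode above 0.04 m).
Of tin_1, tin_2, tin_3, tin_4, tin_5 only 3 to 5 are there at a start; the rules pass over those that are not, and their reading is None.
At some moment in a run one of straightedge, saucer may be knocked a few centimetres aside while the robot is not near it.
Once in a run the grip may slacken for a moment while it holds something.
It also fails if it takes over 208 s, if anything falls off the work surface, if the arm or the gripper's body presses on something with over 40 N, if the wrist force passes 120 N, or if a joint passes its speed limit or range.

ROBOT

A 7-joint arm with a two-finger parallel gripper is mounted at the origin on a cart in front of the work surface, level with it; the furniture and walls round the work are solid. World frame = base frame: x ahead of the robot, y to its left, z up, the work surface at z = 0. Lengths are in m, angles in rad, forces in N, time in s.
With the tool pointing down it reaches from about 0.4 to 0.85 m from the base axis. Payload 6.9 kg.
Tool frame: the origin (TCP) lies at the very end of the fingers, on their centre line; the grasp point (between the pads) lies 19 mm behind it (manip.grasp_offset is the distance from the TCP to the grasp point, in m); z points along the fingers, y is the direction in which the jaws open and shut (so a half turn about z gives the same grasp; the last joint's range is limited). The gripper opens to 85 mm and grips with 20 to 120 N. Pads are 22 mm wide; open, the fingers measure 114 mm over their backs; the gripper's body (76 mm by 85 mm) begins 54 mm behind the grasp point. The pads swing forward as they close: fully open they stand 13 mm farther back than shut.
Start: joints at [1.438, 0.507, -0.238, 1.5, 0.126, 1.149, -0.155], TCP at [0.147, -0.607, 0.231] pointing down, gripper open.
Joint ranges: [-3.08, 3.08], [-0.24, 2.05], [-1.43, 1.35], [0, 2.5], [-1.52, 4.66], [0.17, 1.96], [-2.89, 2.89]. Speed limits (rad/s): [2.39, 2.39, 3.14, 3.14, 3.14, 3.14, 3.14].

INTERFACE

Orientations are given as a unit quaternion [w, x, y, z].
In Python, from plant import get_obs, eyes, manip gives the robot as it stands.
- The arm moves only by the tool send_rows, never from a script. Its argument "increments" is one flat list of numbers, 6 for each row, row after row: the shift along the tool's x, y, z in mm, then the turn, a rotation vector about the tool's x, y, z in rad. A call has 1 to 5 rows; each row shifts and turns the pose as measured when the row begins, along the tool's axes as they then stand; what a row does not reach is not made up. A row lasts 1/10 s, in which the tool goes at most 50 mm and 8.59 degrees, less where a joint would pass 70% of its speed; a pose out of reach is approached as far as the arm can. A call with a gripper value outside its range is refused whole. "gripper" is the closure in counts, from 0 (fully open) to 255 (shut), set as the call begins (left out, the last holds). The fingers move at their own pace and stop on an object; "grip_force" is the grip in N (left out, the last holds). Time passes only in rows, so rows that do not move let the fingers close. It gives the time, the measured TCP pose, the force and the opening at its end, in the units of the state.
- get_obs(): the state, without advancing time (a new reading comes with each control period).
- eyes.camera(name): name is "scene" or "side" or "wrist"; returns a dict with "frame" (400x640x3 uint8, blue, green, red), "mtx" (3x3 intrinsics, pixels), "world_to_cam" (4x4, takes a point from world to camera coordinates). Camera axes: x right, y down, z forward; pixel columns grow to the right and rows downward; lengths in m; the calibration is good to about 2 mm. A picture is of the moment at which its call begins. There is no depth.
- manip.hand_in(): hands the job in, once; it reports no verdict.
The state is a dict: "time_s": time; "joints": joint angles; "joint_vel": joint speeds; "effort": joint torques, N m; "eef_pos": TCP position; "eef_rot": TCP orientation; "wrist_force": force on the tool from outside, world axes, zero at the start; "ft_torque": the same for the moment, N m; "width": finger opening in m.
Only numpy, scipy, OpenCV 4.12 (cv2) and the standard library are available. Lean on these libraries where they do the work, as an engineer would, in place of code of your own. Each camera call takes 0.05 s, during which the arm holds its last target.

## Working session

There is one attempt and no reset: what is moved stays moved. The work goes in short steps, Python scripts to look and compute and a tool call to move; the robot and the scene stay as the last step left them, time stands still between calls to the robot, and variables do not carry over. Pictures are saved under pics/ and viewed, and the job is handed in when it is done.

Besides the shell and the picture viewer there is one more tool, called as a command line: name --argument value ..., lists and objects as JSON in quotes. send_rows: Moves the arm, as the interface text tells. Its arguments: {"type":"object","properties":{"increments":{"type":"array","items":{"type":"number"}},"gripper":{"type":"number"},"grip_force":{"type":"number"}},"required":["increments"]}

```bash
ls; mkdir -p pics; python3 - <<'E'
from plant import get_obs, eyes, manip
import cv2
o=get_obs()
print({k:o[k] for k in o})
for n in ["scene","side","wrist"]:
    c=eyes.camera(n); cv2.imwrite(f"pics/a_{n}.png",c["frame"]); print(n,c["mtx"].tolist(),c["world_to_cam"].round(3).tolist())
print(manip.grasp_offset)
E
```

```text
pics
{'time_s': 0.0, 'joints': array([ 1.43852143,  0.50832355, -0.23752319,  1.5011488 ,  0.1257322 ,
        1.14890056, -0.15483437]), 'joint_vel': array([ 0.00102623,  0.00064935,  0.00019965,  0.00136084, -0.00041909,
       -0.00092068,  0.0011531 ]), 'effort': array([-1.51022223e-04, -6.20610738e+01, -2.18649656e+00, -2.49653006e+01,
        1.27210852e-02,  1.20599155e-02, -1.23330969e-05]), 'eef_pos': array([ 0.14700562, -0.60694091,  0.230433  ]), 'eef_rot': array([-8.82674478e-04,  9.92941014e-01,  1.18605835e-01, -1.39052590e-04]), 'wrist_force': array([ 0.29235236, -0.08041652, -0.12099323]), 'ft_torque': array([-0.01410941,  0.04269485,  0.03905768]), 'width': 0.08546175948187718}
scene [[413.5439054336697, 0.0, 321.01801279239885], [0.0, 413.5439054336697, 200.96520637992626], [0.0, 0.0, 1.0]] [[-0.755, -0.655, 0.014, 0.352], [-0.311, 0.34, -0.887, 0.256], [0.577, -0.674, -0.461, 0.831], [0.0, 0.0, 0.0, 1.0]]
side [[453.3553423183964, 0.0, 327.29651852982175], [0.0, 453.3553423183964, 210.0951235289501], [0.0, 0.0, 1.0]] [[-0.058, -0.998, 0.002, 0.005], [-0.863, 0.049, -0.503, 0.462], [0.503, -0.03, -0.864, 1.191], [0.0, 0.0, 0.0, 1.0]]
wrist [[295.0903024644587, 0.0, 320.2832772029428], [0.0, 295.0903024644587, 196.84572753118107], [0.0, 0.0, 1.0]] [[0.235, -0.972, -0.001, -0.624], [-0.932, -0.226, 0.283, -0.036], [-0.275, -0.065, -0.959, 0.378], [0.0, 0.0, 0.0, 1.0]]
0.0187
```

View pics/a_scene.png

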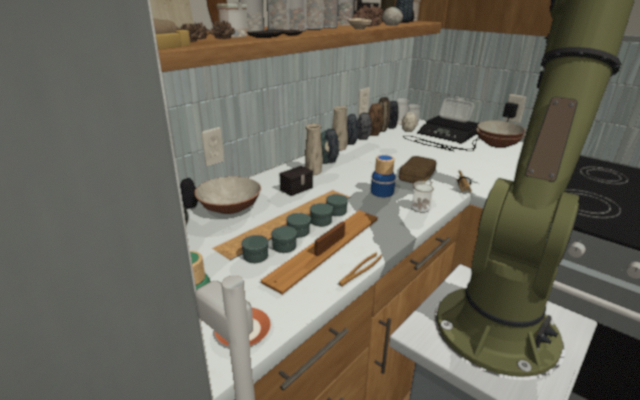

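View pics/a_side.png

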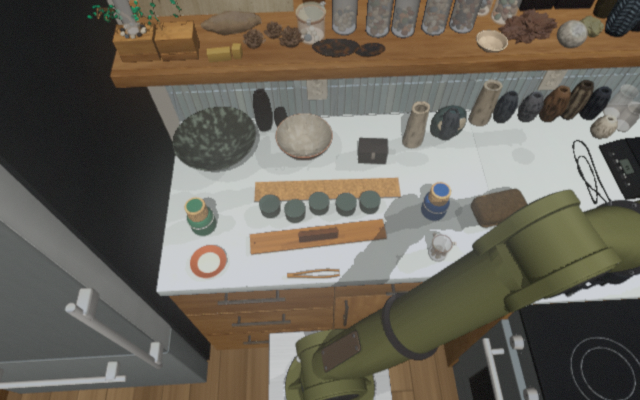

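View pics/a_wrist.png

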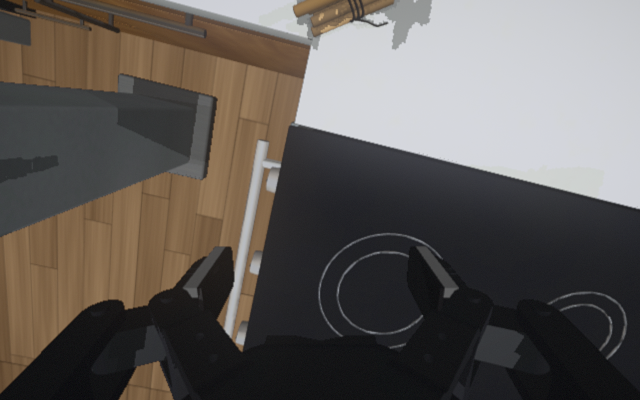

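Side view: five tins around (269–369, 205), straightedge (250–385, 236) with rib at (318,235), saucer (209,261) in front of the green canister (200,215). The blue canister (435,203) has the jar in front of it.

```bash
cat > h.py <<'E'
from plant import get_obs, eyes, manip
import cv2, numpy as np
from scipy.spatial.transform import Rotation as R
def cam(n,save=None):
    c=eyes.camera(n)
    if save: cv2.imwrite(f"pics/{save}.png",c["frame"])
    return c
def ray(c,px,z):
    px=np.atleast_2d(np.asarray(px,float)); K=c["mtx"];T=c["world_to_cam"]
    d=(np.linalg.inv(K)@np.c_[px,np.ones(len(px))].T).T@T[:3,:3]
    o=-T[:3,:3].T@T[:3,3]
    return o+d*((z-o[2])/d[:,2])[:,None]
def proj(c,P):
    P=np.atleast_2d(np.asarray(P,float));T=c["world_to_cam"]
    q=(P@T[:3,:3].T+T[:3,3])@c["mtx"].T
    return q[:,:2]/q[:,2:]
def crop(c,x0,y0,x1,y1,s,name):
    im=cv2.resize(c["frame"][y0:y1,x0:x1],None,fx=s,fy=s,interpolation=cv2.INTER_CUBIC)
    cv2.imwrite(f"pics/{name}.png",im)
def st():
    o=get_obs(); r=R.from_quat(np.roll(o["eef_rot"],-1))
    print("t",round(o["time_s"],2),"pos",o["eef_pos"].round(4),"x",r.as_matrix()[:,0].round(3),"z",r.as_matrix()[:,2].round(3),"F",o["wrist_force"].round(1),"w",round(o["width"],4),"j",o["joints"].round(2))
    return o,r
E
python3 - <<'E'
from h import *
c=cam("side")
crop(c,160,160,460,300,2.6,"b_side")
f=c["frame"]; hsv=cv2.cvtColor(f,cv2.COLOR_BGR2HSV)
for (x,y) in [(269,200),(318,200),(280,188),(255,240),(318,235),(209,248),(209,262),(200,205),(437,190),(292,273)]:
    print((x,y),hsv[y,x])
st()
E
```

```text
(269, 200) [ 77  22 103]
(318, 200) [ 70  28 108]
(280, 188) [ 16 113 183]
(255, 240) [ 14 120 168]
(318, 235) [12 79 90]
(209, 248) [  9 133 191]
(209, 262) [ 43   9 206]
(200, 205) [ 73  83 132]
(437, 190) [108 130 161]
(292, 273) [ 15  80 166]
t 0.2 pos [ 0.1471 -0.6071  0.2308] x [0.972 0.236 0.   ] z [-0.     0.001 -1.   ] F [0.8 0.7 0.2] w 0.0855 j [ 1.44  0.51 -0.24  1.5   0.13  1.15 -0.15]
```

View pics/b_side.png

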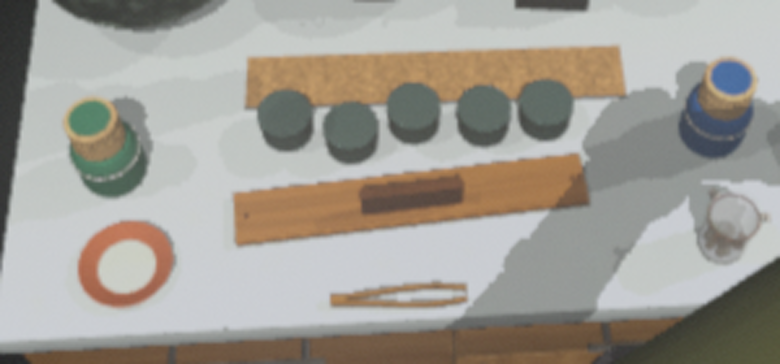

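```bash
cat > m.py <<'E'
from h import *
def comps(m,amin=30):
    n,l,s,ce=cv2.connectedComponentsWithStats(m.astype(np.uint8))
    return [(s[i],ce[i],l==i) for i in range(1,n) if s[i][4]>=amin]
def strip(c,hsv,show=True):
    # cork
    m=cv2.inRange(hsv,(10,70,120),(25,255,255))
    m=m.copy(); return m
if __name__=="__main__":
    c=cam("side"); hsv=cv2.cvtColor(c["frame"],cv2.COLOR_BGR2HSV)
    roi=np.zeros(hsv.shape[:2],bool); roi[170:290,165:460]=1
    H,S,V=[hsv[...,i].astype(int) for i in range(3)]
    tin=roi&(V<125)&(H>55)&(H<105)&(S<60)&(S>12)
    tin[:, :240]=0; tin[:,410:]=0
    print("tins")
    for s,ce,m in comps(tin,80):
        ys,xs=np.nonzero(m); print(s,ce.round(1))
    wood=roi&(H<25)&(S>60); wood[:,:235]=0; wood[:,410:]=0
    print("wood")
    for s,ce,m in comps(wood,80):
        r=cv2.minAreaRect(np.argwhere(m)[:,::-1].astype(np.float32)); b=cv2.boxPoints(r)
        print(s,ce.round(1),b.round(1).tolist()); 
        for z in (0,.012): print(z,ray(c,b,z)[:,:2].round(4).tolist())
    rib=roi&(H<25)&(S>50)&(V<110)&(V>50); rib[:,:235]=0; rib[:,410:]=0
    print("rib")
    for s,ce,m in comps(rib,60):
        r=cv2.minAreaRect(np.argwhere(m)[:,::-1].astype(np.float32)); b=cv2.boxPoints(r); print(s,ce.round(1)); print(ray(c,b,.058)[:,:2].round(4).tolist())
    sau=roi&(H<15)&(S>90); sau[:,235:]=0; sau[:235]=0
    print("saucer")
    for s,ce,m in comps(sau,80):
        e=cv2.fitEllipse(cv2.convexHull(np.argwhere(m)[:,::-1].astype(np.int32))); print(s,e,ray(c,e[0],.012)[0].round(4))
    for nm,h0,h1,x0,x1 in (("green",60,85,165,235),("blue",100,118,410,460)):
        d=roi&(H>h0)&(H<h1)&(S>90); d[:,:x0]=0; d[:,x1:]=0
        d[212:]=0
        print(nm)
        for s,ce,m in comps(d,20): print(s,ce.round(1),ray(c,ce,.125)[0].round(4))
E
python3 m.py
```

```text
tins
[360 191  20  22 292] [369.8 200.2]
[309 193  20  17 274] [318.6 201. ]
[259 195  21  18 282] [269.  203.7]
[336 194  20  18 277] [345.7 202.1]
[285 200  20  18 294] [294.3 208.4]
wood
[ 255  178  145   23 2333] [326.8 187.9] [[254.39999389648438, 181.8000030517578], [398.6000061035156, 177.10000610351562], [399.20001220703125, 196.3000030517578], [255.0, 200.89999389648438]]
0 [[0.657, 0.2107], [0.6485, -0.273], [0.5729, -0.2646], [0.5817, 0.2069]]
0.012 [[0.6489, 0.2088], [0.6405, -0.2702], [0.5656, -0.2619], [0.5742, 0.2051]]
[ 250  219  136   35 2661] [316.8 236. ] [[248.5, 234.0], [383.5, 218.0], [385.79998779296875, 237.8000030517578], [250.8000030517578, 253.6999969482422]]
0 [[0.4616, 0.2247], [0.4946, -0.2032], [0.4242, -0.202], [0.3934, 0.2155]]
0.012 [[0.4553, 0.2227], [0.488, -0.2011], [0.4182, -0.1999], [0.3877, 0.2137]]
[287 269  52   9 194] [311.9 273.6] [[287.0, 269.0], [338.0, 269.0], [338.0, 277.0], [287.0, 277.0]]
0 [[0.337, 0.106], [0.3284, -0.0463], [0.3029, -0.0446], [0.3115, 0.1064]]
0.012 [[0.3319, 0.1052], [0.3234, -0.0457], [0.2981, -0.044], [0.3066, 0.
[... 391 characters left out ...]
0.2722, -0.1987], [0.2568, -0.1967], [0.2734, 0.0952]]
0.012 [[0.2842, 0.0942], [0.2677, -0.1966], [0.2525, -0.1947], [0.2689, 0.0945]]
rib
[299 232  39  10 236] [317.9 236.6]
[[0.4181, 0.0665], [0.4259, -0.0485], [0.4045, -0.0492], [0.3969, 0.065]]
[348 284  44   6  97] [374.7 288.1]
[[0.2573, -0.0682], [0.2505, -0.1887], [0.2358, -0.1868], [0.2426, -0.067]]
[394 284  16   6  64] [401.5 287.4]
[[0.2361, -0.1935], [0.25, -0.1971], [0.2415, -0.2393], [0.2277, -0.2355]]
saucer
[190 245  36  33 505] ((207.70155334472656, 260.9941711425781), (30.716434478759766, 36.58221435546875), 62.566123962402344) [0.3712 0.3417 0.012 ]
green
blue
[434 184  14  12 133] [440.7 189.5] [ 0.5131 -0.3632  0.125 ]
```

```bash
cat > plan.py <<'E'
import sys
from h import *
# usage: plan.py x y z az_of_tool_x [step_mm]
def plan(pt,az,step=40,rot=.14):
    o,r=st(); p=o["eef_pos"]
    M=R.from_matrix(np.c_[[np.cos(az),np.sin(az),0],[np.sin(az),-np.cos(az),0],[0,0,-1]])
    rv=(r.inv()*M).as_rotvec(); d=np.asarray(pt)-p
    n=max(1,int(np.ceil(np.linalg.norm(d)*1000/step)),int(np.ceil(np.linalg.norm(rv)/rot)))
    out=[]
    for i in range(n):
        q=r*R.from_rotvec(rv*i/n)
        out.append(np.r_[(q.inv().apply(d/n)*1000).round(1),(rv/n).round(3)].tolist())
    for i in range(0,n,5): print("[",", ".join(str(v) for row in out[i:i+5] for v in row),"]")
if __name__=="__main__":
    a=[float(v) for v in sys.argv[1:]]
    plan(a[:3],a[3],*(a[4:]))
E
python3 plan.py 0.38 -0.38 0.26 0.95
python3 - <<'E'
from h import *
c=cam("side")
a=ray(c,[[369.8,200.2],[345.7,202.1],[318.6,201],[294.3,208.4],[269,203.7]],.045); print(a.round(4))
hsv=cv2.cvtColor(c["frame"],cv2.COLOR_BGR2HSV)
print(hsv[190:222:3,345]); print(hsv[170:210:3,290])
print(hsv[196:212:3,195])
E
```

```text
t 0.25 pos [ 0.1471 -0.6072  0.2309] x [0.972 0.236 0.   ] z [-0.     0.001 -1.   ] F [-0.5  0.4  0.2] w 0.085 j [ 1.44  0.51 -0.24  1.5   0.13  1.15 -0.15]
[ 31.1, -18.4, -3.2, -0.0, -0.0, -0.079, 32.5, -15.9, -3.2, -0.0, -0.0, -0.079, 33.6, -13.3, -3.2, -0.0, -0.0, -0.079, 34.6, -10.6, -3.2, -0.0, -0.0, -0.079, 35.3, -7.8, -3.2, -0.0, -0.0, -0.079 ]
[ 35.8, -5.0, -3.2, -0.0, -0.0, -0.079, 36.1, -2.2, -3.2, -0.0, -0.0, -0.079, 36.1, 0.7, -3.2, -0.0, -0.0, -0.079, 36.0, 3.5, -3.2, -0.0, -0.0, -0.079 ]
[[ 0.5361 -0.1601  0.045 ]
 [ 0.5335 -0.0838  0.045 ]
 [ 0.5423  0.0009  0.045 ]
 [ 0.5196  0.0776  0.045 ]
 [ 0.5412  0.1563  0.045 ]]
[[ 16 112 178]
 [ 43  17 108]
 [ 72  24 106]
 [ 78  24 108]
 [ 71  26 108]
 [ 73  29 107]
 [ 75  24 107]
 [ 60  12  83]
 [ 55  18  85]
 [ 90   4 185]
 [105   5 206]]
[[ 72   7 192]
 [ 68   5 197]
 [ 70   7 205]
 [ 68   5 203]
 [ 16 109 180]
 [ 17 115 178]
 [ 17 114 179]
 [ 17 113 181]
 [ 17 117 175]
 [ 16 111 174]
 [ 24  40 121]
 [ 72  24 108]
 [ 74  26 109]
 [ 72  24 108]]
[[ 24  13 190]
 [ 65  63 137]
 [ 73  90 131]
 [ 73  88 131]
 [ 73  87 132]
 [ 57  52 138]]
```

send_rows --increments '[31, -18, -3, 0, 0, -0.08, 32, -16, -3, 0, 0, -0.08, 34, -13, -3, 0, 0, -0.08, 35, -11, -3, 0, 0, -0.08, 35, -8, -3, 0, 0, -0.08]'

```text
time_s: 0.8
eef_pos: [0.2738, -0.4807, 0.2443]
eef_rot: [-0.001, 0.949, 0.315, -0.002]
wrist_force: [1.1, 0.5, 0.2]
width: 0.0855
```

send_rows --increments '[36, -5, -3, 0, 0, -0.08, 36, -2, -3, 0, 0, -0.08, 36, 1, -3, 0, 0, -0.08, 36, 4, -3, 0, 0, -0.08, 0, 0, 0, 0, 0, 0]'

```text
time_s: 1.3
eef_pos: [0.3846, -0.37, 0.2578]
eef_rot: [-0.0, 0.882, 0.472, -0.0]
wrist_force: [-0.5, 0.4, 1.0]
width: 0.0855
```

```bash
python3 plan.py 0.425 0.01 0.2 1.648 45
```

```text
t 1.3 pos [ 0.3846 -0.37    0.2578] x [ 0.554  0.832 -0.   ] z [-0.  0. -1.] F [-0.5  0.4  1. ] w 0.0855 j [ 1.07  0.37 -0.5   1.69  0.19  1.13 -0.07]
[ 37.6, -19.7, 6.4, -0.0, 0.0, -0.074, 39.0, -16.8, 6.4, -0.0, 0.0, -0.074, 40.1, -13.9, 6.4, -0.0, 0.0, -0.074, 41.0, -10.9, 6.4, -0.0, 0.0, -0.074, 41.7, -7.9, 6.4, -0.0, 0.0, -0.074 ]
[ 42.2, -4.8, 6.4, -0.0, 0.0, -0.074, 42.4, -1.6, 6.4, -0.0, 0.0, -0.074, 42.4, 1.5, 6.4, -0.0, 0.0, -0.074, 42.2, 4.6, 6.4, -0.0, 0.0, -0.074 ]
```

send_rows --increments '[38, -20, 6, 0, 0, -0.074, 39, -17, 6, 0, 0, -0.074, 40, -14, 6, 0, 0, -0.074, 41, -11, 6, 0, 0, -0.074, 42, -8, 6, 0, 0, -0.074]'

```text
time_s: 1.8
eef_pos: [0.4062, -0.1588, 0.2265]
eef_rot: [0.002, 0.78, 0.626, -0.001]
wrist_force: [1.6, 0.8, 0.0]
width: 0.0856
```

send_rows --increments '[42, -5, 6, 0, 0, -0.074, 42, -2, 6, 0, 0, -0.074, 42, 2, 6, 0, 0, -0.074, 42, 5, 6, 0, 0, -0.074, 0, 0, 0, 0, 0, 0]'

```text
time_s: 2.3
eef_pos: [0.4235, 0.0182, 0.2016]
eef_rot: [0.004, 0.673, 0.739, 0.0]
wrist_force: [-0.1, -1.4, 0.6]
width: 0.0858
```

```bash
python3 - <<'E'
from h import *
st()
c=cam("wrist","c_wrist"); print(c["world_to_cam"].round(3)); s=cam("side","c_side")
E
```

```text
t 2.3 pos [0.4235 0.0182 0.2016] x [-0.094  0.996 -0.005] z [ 0.006 -0.004 -1.   ] F [-0.1 -1.4  0.6] w 0.0858 j [ 0.52  0.29 -0.8   2.04  0.27  0.91 -0.33]
[[ 0.996  0.093  0.005 -0.424]
 [ 0.088 -0.954  0.287 -0.049]
 [ 0.032 -0.286 -0.958  0.341]
 [ 0.     0.     0.     1.   ]]
```

View pics/c_wrist.png

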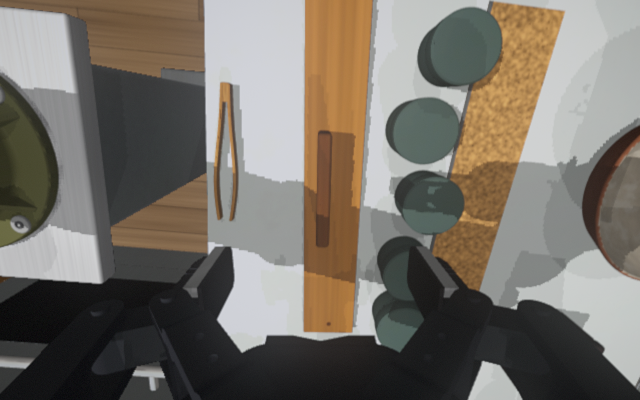

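View pics/c_side.png

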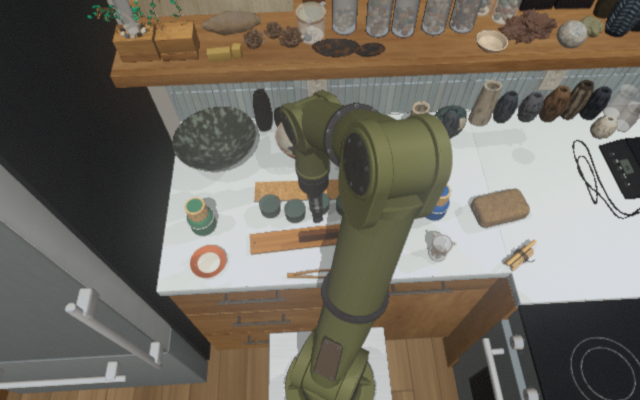

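```bash
python3 - <<'E'
from h import *
c=cam("wrist"); crop(c,290,100,560,300,2.9,"d")
hsv=cv2.cvtColor(c["frame"],cv2.COLOR_BGR2HSV)
for y in (20,60,100,140,200,280): print(y,hsv[y,295:395:3,1].tolist())
for y in (135,150,180,230): print(y,hsv[y,312:340].tolist())
E
```

```text
20 [6, 7, 6, 27, 146, 149, 149, 149, 151, 150, 151, 154, 155, 157, 157, 158, 154, 159, 159, 159, 156, 157, 156, 155, 156, 147, 3, 3, 6, 6, 6, 6, 5, 4]
60 [6, 7, 5, 24, 144, 146, 147, 147, 148, 147, 150, 152, 154, 154, 151, 155, 152, 156, 156, 155, 154, 154, 156, 154, 154, 5, 3, 6, 6, 4, 3, 4, 4, 4]
100 [8, 7, 7, 6, 144, 141, 143, 146, 144, 145, 148, 152, 151, 153, 150, 153, 157, 155, 156, 154, 155, 156, 156, 155, 23, 3, 7, 7, 7, 5, 5, 4, 4, 4]
140 [8, 8, 9, 6, 145, 143, 148, 147, 118, 125, 129, 131, 111, 141, 138, 138, 142, 139, 140, 139, 150, 154, 155, 114, 2, 7, 6, 6, 7, 6, 4, 4, 8, 12]
200 [5, 5, 5, 6, 141, 143, 136, 131, 139, 143, 142, 142, 134, 144, 150, 147, 144, 153, 148, 152, 159, 156, 85, 3, 5, 5, 6, 6, 5, 4, 4, 4, 4, 5]
280 [4, 5, 4, 3, 149, 147, 148, 151, 152, 152, 155, 154, 158, 157, 158, 157, 160, 157, 159, 160, 161, 6, 3, 3, 4, 5, 4, 4, 6, 6, 4, 35, 36, 40]
135 [[15, 147, 174], [15, 145, 178], [15, 146, 177], [15, 145, 176], [15, 147, 174], [14, 141, 164], [12, 126, 125], [11, 119, 114], [11, 122, 119], [11, 129, 125], [11, 127, 124], [11, 130, 124], [11, 127, 124], [11
[... 877 characters left out ...]
, 118], [11, 133, 117], [11, 133, 117], [11, 133, 119], [11, 133, 119], [11, 134, 118], [11, 133, 111], [10, 117, 94], [12, 119, 92], [13, 141, 125], [14, 142, 131], [14, 144, 133], [14, 145, 132], [14, 146, 129], [14, 145, 128], [14, 146, 129], [14, 145, 130]]
230 [[14, 144, 129], [14, 146, 129], [14, 145, 130], [14, 146, 131], [13, 144, 124], [11, 119, 90], [11, 101, 76], [11, 113, 81], [11, 119, 88], [11, 116, 86], [11, 119, 86], [11, 127, 86], [10, 122, 86], [10, 120, 87], [11, 129, 87], [11, 126, 87], [10, 122, 86], [11, 120, 81], [13, 133, 94], [14, 149, 125], [14, 151, 127], [14, 153, 127], [14, 148, 124], [14, 152, 121], [14, 150, 124], [15, 151, 128], [15, 154, 129], [15, 152, 131]]
```

View pics/d.png

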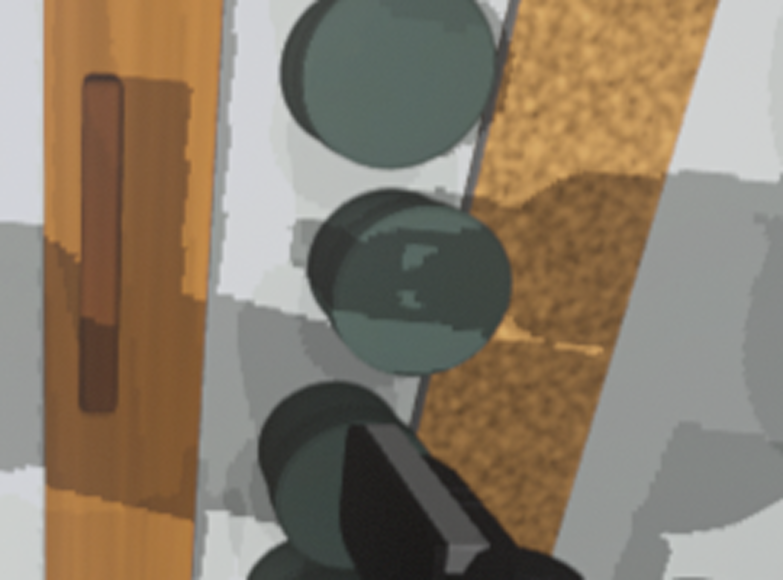

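```bash
python3 - <<'E'
from h import *
c=cam("wrist"); T=c["world_to_cam"]; print("cam",(-T[:3,:3].T@T[:3,3]).round(3))
f=lambda x,y:(290+x/2.9,100+y/2.9)
print("rib",ray(c,[f(82,78),f(122,78),f(118,410),f(79,410)],.058)[:,:2].round(4))
b=ray(c,[(305,5),(304,200),(304,331),(351.5,332),(374.5,20),(369.5,60)],.012)[:,:2]; print("board near3,far3",b.round(4))
print("far slope",(b[4]-b[3])[0]/(b[4]-b[3])[1],"near slope",(b[0]-b[2])[0]/(b[0]-b[2])[1])
e=ray(c,[f(511,0),f(462,210),f(411,425),f(717,0),f(553,550)],0)[:,:2]; print("strip near3 far2",e.round(4))
print((e[2]-e[0])[0]/(e[2]-e[0])[1],(e[4]-e[3])[0]/(e[4]-e[3])[1])
print("tin3 lid top",ray(c,[f(400,75),f(421,290)],.045).round(4))
E
python3 m.py | grep -A3 -E "saucer|wood"; python3 - <<'E'
E
```

```text
cam [0.417 0.085 0.342]
rib [[ 0.4171  0.0674]
 [ 0.4301  0.0685]
 [ 0.4397 -0.0489]
 [ 0.4256 -0.0501]]
board near3,far3 [[ 0.3949  0.1792]
 [ 0.4073 -0.0202]
 [ 0.4198 -0.2061]
 [ 0.4842 -0.2026]
 [ 0.4644  0.172 ]
 [ 0.4642  0.1356]]
far slope -0.05292337511213164 near slope -0.06446006194717314
strip near3 far2 [[ 0.5777  0.1062]
 [ 0.5762  0.0242]
 [ 0.574  -0.073 ]
 [ 0.6561  0.1127]
 [ 0.6519 -0.1306]]
0.020904956621463147 0.01730430677440483
tin3 lid top [[0.5245 0.0765 0.045 ]
 [0.5465 0.0017 0.045 ]]
wood
[255 181  54  20 848] [280.7 190.1] [[255.0, 181.0], [308.0, 181.0], [308.0, 200.0], [255.0, 200.0]]
0 [[0.66, 0.2088], [0.65, 0.0319], [0.5755, 0.0346], [0.5853, 0.2071]]
0.012 [[0.6518, 0.207], [0.6419, 0.0317], [0.5681, 0.0344], [0.5778, 0.2053]]
--
saucer
[190 245  36  33 497] ((207.73361206054688, 260.93145751953125), (30.621641159057617, 36.459388732910156), 63.37198257446289) [0.3714 0.3416 0.012 ]
green
blue
```

```bash
python3 plan.py 0.428 0.009 0.08 1.639 40
```

```text
t 2.55 pos [0.4233 0.0113 0.2015] x [-0.081  0.997 -0.008] z [ 0.004 -0.008 -1.   ] F [ 1.  0. -1.] w 0.0855 j [ 0.52  0.29 -0.79  2.04  0.27  0.91 -0.33]
[ -0.4, 1.0, 30.4, 0.001, 0.002, 0.003, -0.5, 1.0, 30.4, 0.001, 0.002, 0.003, -0.5, 1.1, 30.4, 0.001, 0.002, 0.003, -0.6, 1.1, 30.4, 0.001, 0.002, 0.003 ]
```

send_rows --increments '[-0.4, 1, 30, 0.001, 0.002, 0.003, -0.5, 1, 30, 0.001, 0.002, 0.003, -0.5, 1, 30, 0.001, 0.002, 0.003, -0.6, 1, 30, 0.001, 0.002, 0.003, 0, 0, 0, 0, 0, 0]' --gripper 110

```text
time_s: 3.05
eef_pos: [0.4304, 0.0001, 0.0794]
eef_rot: [0.003, 0.689, 0.724, 0.0]
wrist_force: [-0.5, -0.3, 0.6]
width: 0.0484
```

```bash
python3 plan.py 0.428 0.009 0.025 1.639 15;  python3 - <<'E'
from h import *
c=cam("wrist","e_wrist")
E
```

```text
t 3.05 pos [4.304e-01 1.000e-04 7.940e-02] x [-0.049  0.999 -0.003] z [ 0.005 -0.003 -1.   ] F [-0.5 -0.3  0.6] w 0.0484 j [ 0.39  0.48 -0.63  2.19  0.51  0.61 -0.56]
[ 2.3, -0.5, 13.6, 0.001, 0.001, -0.005, 2.3, -0.5, 13.6, 0.001, 0.001, -0.005, 2.3, -0.5, 13.6, 0.001, 0.001, -0.005, 2.3, -0.5, 13.6, 0.001, 0.001, -0.005 ]
```

View pics/e_wrist.png

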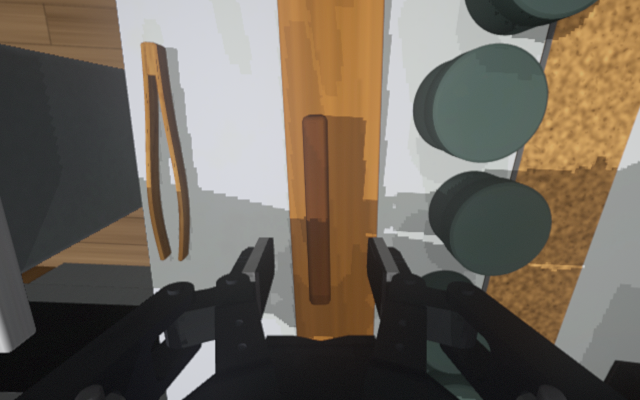

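send_rows --increments '[2, -0.5, 13.5, 0.001, 0.001, -0.005, 2, -0.5, 13.5, 0.001, 0.001, -0.005, 2, -0.5, 13.5, 0.001, 0.001, -0.005, 2, -0.5, 13.5, 0.001, 0.001, -0.005, 0, 0, 0, 0, 0, 0]'

```text
time_s: 3.6
eef_pos: [0.4346, 0.0042, 0.0328]
eef_rot: [0.006, 0.685, 0.728, 0.004]
wrist_force: [0.0, 0.2, -0.4]
width: 0.0489
```

send_rows --increments '[0, 0, 0, 0, 0, 0, 0, 0, 0, 0, 0, 0, 0, 0, 0, 0, 0, 0, 0, 0, 0, 0, 0, 0, 0, 0, 0, 0, 0, 0]' --gripper 255 --grip_force 70

```text
time_s: 4.1
eef_pos: [0.4365, 0.0025, 0.037]
eef_rot: [0.008, 0.686, 0.727, 0.005]
wrist_force: [0.1, 0.2, -2.2]
width: 0.0124
```

```bash
python3 - <<'E'
from h import *
st()
c=cam("wrist","f_wrist");cam("scene","f_scene")
E
```

```text
t 4.1 pos [0.4365 0.0025 0.037 ] x [-0.057  0.998 -0.006] z [ 0.019 -0.005 -1.   ] F [ 0.1  0.2 -2.2] w 0.0124 j [ 0.3   0.55 -0.53  2.23  0.62  0.49 -0.67]
```

View pics/f_wrist.png

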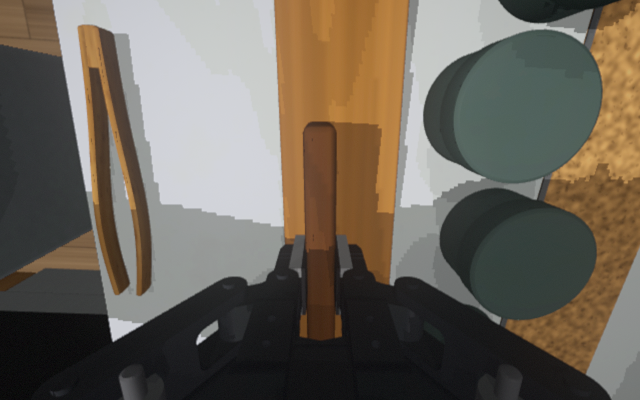

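View pics/f_scene.png

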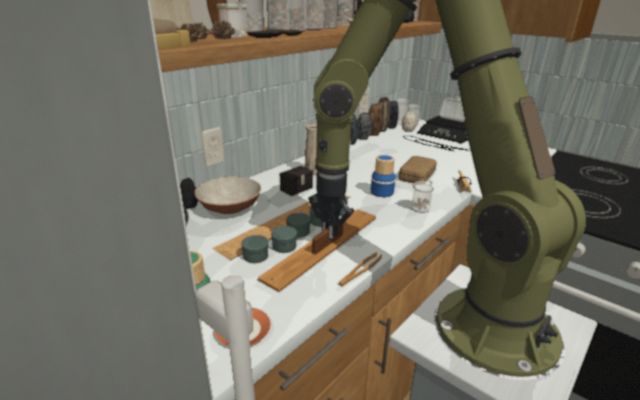

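send_rows --increments '[0, 0, 0, 0, 0, 0, 0, 0, 0, 0, 0, 0, 2, -2, 6, 0, 0.01, -0.003, 2, -1, 7, 0, 0.01, -0.003, 0, 0, 0, 0, 0, 0]' --gripper 170

```text
time_s: 4.7
eef_pos: [0.4338, 0.007, 0.0228]
eef_rot: [0.001, 0.684, 0.73, 0.013]
wrist_force: [-0.2, 0.1, 0.4]
width: 0.0287
```

```bash
python3 plan.py 0.431 0.009 0.025 1.639 15
```

```text
t 4.7 pos [0.4338 0.007  0.0228] x [-0.065  0.998  0.016] z [ 0.018  0.018 -1.   ] F [-0.2  0.1  0.4] w 0.0287 j [ 0.3   0.58 -0.52  2.25  0.65  0.44 -0.68]
[ 2.2, -2.6, -2.2, 0.019, -0.016, -0.003 ]
```

send_rows --increments '[1.5, -2, 0, 0.019, -0.016, -0.003, 0, 0, 0, 0, 0, 0]'

```text
time_s: 4.9
eef_pos: [0.4311, 0.0083, 0.0221]
eef_rot: [-0.001, 0.683, 0.731, -0.0]
wrist_force: [-0.1, 0.1, 0.4]
width: 0.0285
```

send_rows --increments '[0, 0, 0, 0, 0, 0, 0, 0, 0, 0, 0, 0, 0, 0, 0, 0, 0, 0, 0, 0, 0, 0, 0, 0]' --gripper 255

```text
time_s: 5.3
eef_pos: [0.432, 0.0086, 0.0223]
eef_rot: [-0.0, 0.683, 0.731, 0.001]
wrist_force: [-0.3, 1.0, 0.7]
width: 0.0136
```

```bash
python3 - <<'E'
from h import *
st()
c=cam("wrist","g_wrist")
E
```

```text
t 5.3 pos [0.432  0.0086 0.0223] x [-0.067  0.998  0.002] z [ 0.001  0.002 -1.   ] F [-0.3  1.   0.7] w 0.0136 j [ 0.28  0.58 -0.52  2.24  0.64  0.47 -0.69]
```

View pics/g_wrist.png

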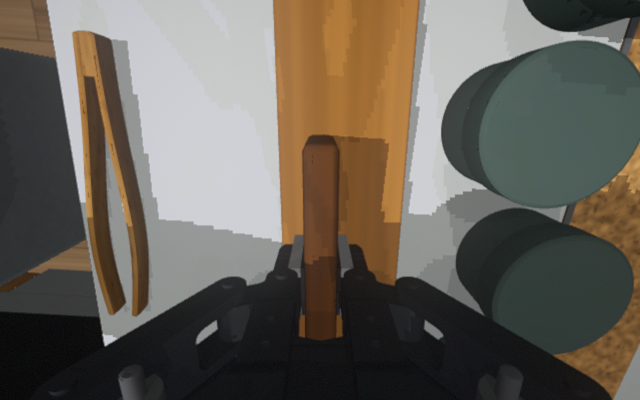

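```bash
python3 plan.py 0.505 0.0075 0.0223 1.5518 8
```

```text
t 5.35 pos [0.432  0.0086 0.0223] x [-0.067  0.998  0.002] z [ 0.001  0.002 -1.   ] F [ 0.4  0.7 -0. ] w 0.0134 j [ 0.28  0.58 -0.52  2.24  0.64  0.47 -0.69]
[ -0.6, 7.3, 0.0, 0.0, -0.0, 0.009, -0.5, 7.3, 0.0, 0.0, -0.0, 0.009, -0.5, 7.3, 0.0, 0.0, -0.0, 0.009, -0.4, 7.3, 0.0, 0.0, -0.0, 0.009, -0.4, 7.3, 0.0, 0.0, -0.0, 0.009 ]
[ -0.3, 7.3, -0.0, 0.0, -0.0, 0.009, -0.2, 7.3, -0.0, 0.0, -0.0, 0.009, -0.2, 7.3, -0.0, 0.0, -0.0, 0.009, -0.1, 7.3, -0.0, 0.0, -0.0, 0.009, -0.0, 7.3, -0.0, 0.0, -0.0, 0.009 ]
```

send_rows --increments '[0, 2, 0, 0, 0, 0.02, 0, 3, 0, 0, 0, 0.02, 0, 5, 0, 0, 0, 0.02, 0, 7, 0, 0, 0, 0.015, 0, 7, 0, 0, 0, 0.01]'

```text
time_s: 5.85
eef_pos: [0.4342, 0.0083, 0.0231]
eef_rot: [-0.007, 0.707, 0.707, -0.015]
wrist_force: [-21.0, 2.2, 33.7]
width: 0.0132
```

```bash
python3 plan.py 0.505 0.0075 0.0223 1.5518 8
```

```text
t 5.85 pos [0.4342 0.0083 0.0231] x [ 0.     1.    -0.011] z [-0.031 -0.011 -0.999] F [-21.    2.2  33.7] w 0.0132 j [ 0.27  0.59 -0.51  2.2   0.6   0.52 -0.71]
[ -0.1, 7.9, -0.2, -0.003, 0.001, 0.002, -0.1, 7.9, -0.1, -0.003, 0.001, 0.002, -0.0, 7.9, -0.1, -0.003, 0.001, 0.002, -0.0, 7.9, -0.1, -0.003, 0.001, 0.002, -0.0, 7.9, -0.0, -0.003, 0.001, 0.002 ]
[ 0.0, 7.9, -0.0, -0.003, 0.001, 0.002, 0.0, 7.9, 0.0, -0.003, 0.001, 0.002, 0.0, 7.9, 0.0, -0.003, 0.001, 0.002, 0.0, 7.9, 0.1, -0.003, 0.001, 0.002 ]
```

send_rows --increments '[0, 4, -2, -0.02, 0, 0, 0, 8, -1, -0.01, 0, 0]'

```text
time_s: 6.05
eef_pos: [0.4434, 0.0081, 0.0258]
eef_rot: [0.003, 0.707, 0.708, -0.006]
wrist_force: [0.8, 0.4, -1.4]
width: 0.0133
```

```bash
python3 plan.py 0.505 0.0075 0.0223 1.5518 8
```

```text
t 6.05 pos [0.4434 0.0081 0.0258] x [-0.001  1.    -0.013] z [-0.005 -0.013 -1.   ] F [ 0.8  0.4 -1.4] w 0.0133 j [ 0.26  0.58 -0.5   2.2   0.61  0.5  -0.72]
[ -0.1, 7.7, 0.4, -0.001, 0.002, 0.003, -0.1, 7.7, 0.4, -0.001, 0.002, 0.003, -0.0, 7.7, 0.4, -0.001, 0.002, 0.003, -0.0, 7.7, 0.4, -0.001, 0.002, 0.003, -0.0, 7.7, 0.4, -0.001, 0.002, 0.003 ]
[ 0.0, 7.7, 0.4, -0.001, 0.002, 0.003, 0.0, 7.7, 0.4, -0.001, 0.002, 0.003, 0.1, 7.7, 0.4, -0.001, 0.002, 0.003 ]
```

send_rows --increments '[0, 8, 0.2, -0.002, 0.007, 0.004, 0, 8, 0.2, -0.002, 0.005, 0.004, 0, 8, 0, -0.002, 0, 0.004]'

```text
time_s: 6.35
eef_pos: [0.469, 0.0073, 0.0248]
eef_rot: [0.0, 0.712, 0.703, -0.0]
wrist_force: [-7.1, 1.0, 2.4]
width: 0.0133
```

```bash
python3 plan.py 0.505 0.0075 0.0235 1.5518 8;python3 - <<'E'
from h import *
c=cam("wrist","h_wrist");cam("scene","h_scene")
E
```

```text
t 6.35 pos [0.469  0.0073 0.0248] x [ 0.013  1.    -0.   ] z [ 0. -0. -1.] F [-7.1  1.   2.4] w 0.0133 j [ 0.28  0.61 -0.52  2.14  0.59  0.53 -0.7 ]
[ 0.1, 7.2, 0.3, 0.0, 0.0, 0.001, 0.1, 7.2, 0.3, 0.0, 0.0, 0.001, 0.2, 7.2, 0.3, 0.0, 0.0, 0.001, 0.2, 7.2, 0.3, 0.0, 0.0, 0.001, 0.2, 7.2, 0.3, 0.0, 0.0, 0.001 ]
```

View pics/h_scene.png

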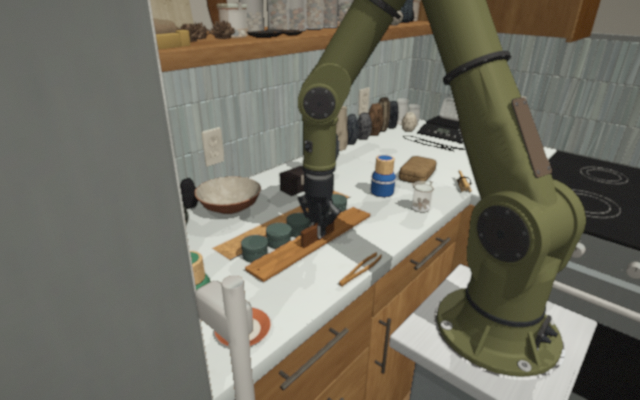

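View pics/h_wrist.png

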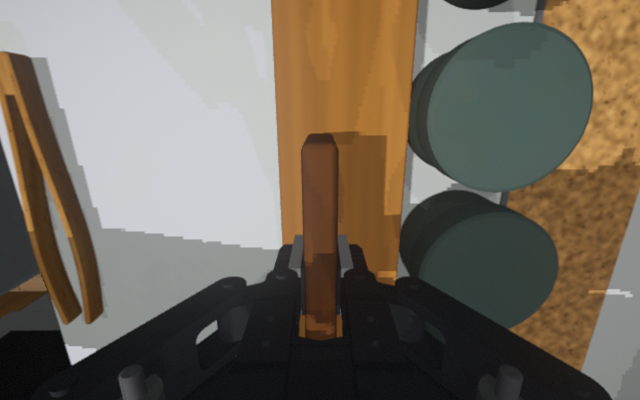

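send_rows --increments '[0.1, 8, 0.2, 0, 0, 0.002, 0.1, 8, 0.2, 0, 0, 0.002, 0.1, 8, 0.2, 0, 0, 0.001, 0.1, 8, 0, 0, 0, 0.001, 0.2, 8, 0, 0, 0, 0.001]'

```text
time_s: 6.95
eef_pos: [0.4903, 0.0058, 0.0233]
eef_rot: [-0.009, 0.714, 0.7, -0.016]
wrist_force: [-34.0, 2.5, 48.5]
width: 0.0133
```

```bash
python3 plan.py 0.532 0.0065 0.0245 1.5518 8
```

```text
t 6.95 pos [0.4903 0.0058 0.0233] x [ 0.019  1.    -0.011] z [-0.035 -0.01  -0.999] F [-34.    2.5  48.5] w 0.0133 j [ 0.29  0.65 -0.54  2.06  0.56  0.62 -0.66]
[ 0.2, 6.9, -0.4, -0.006, 0.002, -0.0, 0.2, 6.9, -0.4, -0.006, 0.002, -0.0, 0.2, 6.9, -0.4, -0.006, 0.002, -0.0, 0.2, 6.9, -0.3, -0.006, 0.002, -0.0, 0.2, 6.9, -0.3, -0.006, 0.002, -0.0 ]
[ 0.2, 6.9, -0.2, -0.006, 0.002, -0.0 ]
```

send_rows --increments '[0.2, 2, -2, -0.025, 0.005, 0, 0.2, 7, -1, -0.01, 0.005, 0, 0.2, 8, -0.3, -0.003, 0, 0]'

```text
time_s: 7.25
eef_pos: [0.5021, 0.0059, 0.0259]
eef_rot: [-0.001, 0.713, 0.701, -0.003]
wrist_force: [-4.3, 0.9, -0.6]
width: 0.0131
```

```bash
python3 plan.py 0.532 0.0065 0.0255 1.5518 8
```

```text
t 7.25 pos [0.5021 0.0059 0.0259] x [ 0.018  1.    -0.003] z [-0.006 -0.003 -1.   ] F [-4.3  0.9 -0.6] w 0.0131 j [ 0.29  0.64 -0.53  2.05  0.57  0.6  -0.66]
[ 0.3, 7.5, 0.1, -0.001, 0.001, 0.0, 0.3, 7.5, 0.1, -0.001, 0.001, 0.0, 0.3, 7.5, 0.1, -0.001, 0.001, 0.0, 0.3, 7.5, 0.1, -0.001, 0.001, 0.0 ]
```

send_rows --increments '[0.2, 8, -0.3, -0.004, 0.001, 0, 0.2, 8, -0.3, -0.004, 0.001, 0]'

```text
time_s: 7.45
eef_pos: [0.5176, 0.0056, 0.0258]
eef_rot: [0.0, 0.714, 0.701, -0.001]
wrist_force: [-4.5, -0.4, -1.4]
width: 0.0133
```

```bash
python3 plan.py 0.532 0.0065 0.0255 1.5518 8;python3 - <<'E'
from h import *
c=cam("wrist","i_wrist");c=cam("side"); crop(c,160,160,460,300,2.6,"i_side"); c=cam("scene"); crop(c,180,150,420,310,3,"i_scene")
E
```

```text
t 7.45 pos [0.5176 0.0056 0.0258] x [ 0.018  1.    -0.002] z [-0.001 -0.002 -1.   ] F [-4.5 -0.4 -1.4] w 0.0133 j [ 0.29  0.66 -0.54  2.02  0.57  0.62 -0.65]
[ 0.6, 7.2, 0.1, -0.001, 0.001, 0.0, 0.6, 7.2, 0.1, -0.001, 0.001, 0.0 ]
```

View pics/i_wrist.png

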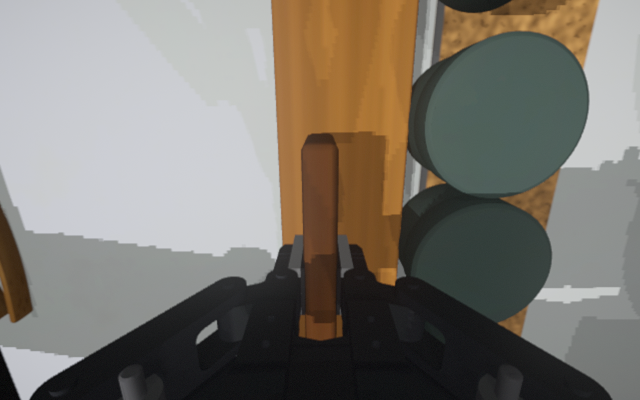

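View pics/i_side.png

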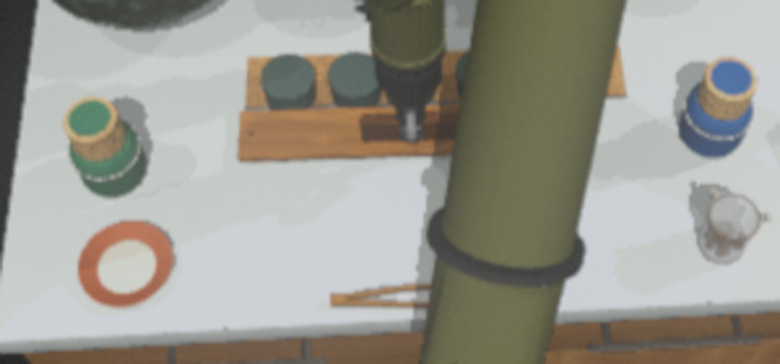

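View pics/i_scene.png

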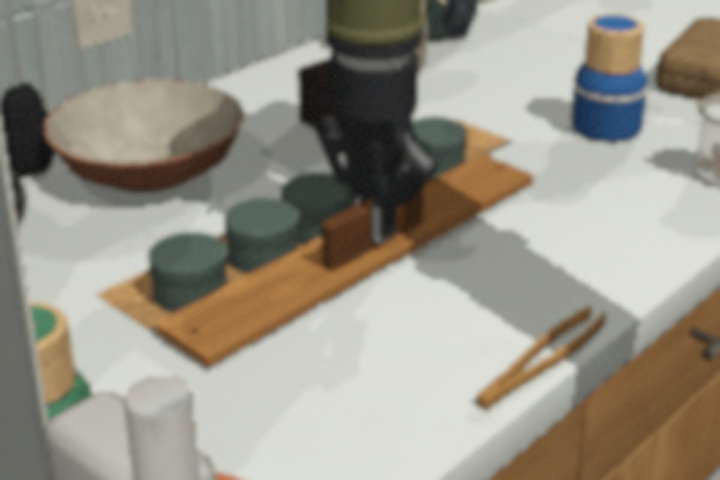

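```bash
python3 - <<'E'
from h import *
c=cam("wrist"); crop(c,390,0,490,200,4,"j")
for y in (5,20,180,195): print(y,[tuple(v) for v in c["frame"][y,400:445:1].tolist()])
for z in (.012,.015): print(ray(c,[(416.5,10),(402,225),(409,120)],z)[:,:2].round(4))
E
```

```text
5 [(56, 122, 176), (55, 120, 174), (53, 118, 172), (53, 116, 171), (53, 116, 172), (53, 118, 172), (55, 117, 172), (55, 118, 173), (56, 120, 173), (54, 117, 171), (51, 110, 163), (48, 109, 162), (49, 110, 162), (48, 110, 163), (48, 110, 162), (50, 109, 161), (46, 104, 157), (43, 92, 139), (63, 88, 122), (101, 104, 105), (108, 110, 109), (106, 109, 109), (106, 109, 109), (106, 110, 109), (106, 110, 110), (106, 110, 109), (106, 109, 109), (106, 108, 108), (106, 109, 108), (107, 110, 109), (110, 115, 118), (108, 118, 128), (78, 80, 83), (79, 78, 79), (80, 81, 82), (80, 81, 82), (80, 82, 82), (81, 81, 82), (79, 79, 81), (78, 89, 102), (73, 109, 143), (65, 115, 157), (61, 106, 143), (51, 83, 112), (41, 57, 72)]
20 [(51, 111, 163), (50, 109, 161), (47, 108, 160), (47, 108, 161), (47, 108, 161), (51, 110, 161), (52, 111, 162), (50, 111, 162), (50, 110, 162), (50, 111, 163), (51, 111, 163), (50, 112, 163), (51, 112, 164), (51, 111, 164), (54, 111, 163), (48, 105, 156), (45, 91, 135), (71, 90, 116), (108, 110, 110), (109, 112, 110), (108, 111, 110), (108, 110, 110), (107, 111, 109), (107, 110
[... 1114 characters left out ...]
 130, 127), (128, 130, 128), (128, 130, 128), (124, 126, 125), (112, 114, 113), (111, 113, 113), (112, 114, 113), (111, 113, 112), (110, 112, 112), (92, 97, 100), (55, 62, 67), (53, 55, 55), (45, 48, 49), (43, 46, 46), (41, 46, 45), (43, 48, 46), (42, 46, 45), (44, 48, 46), (40, 45, 43), (42, 47, 45), (42, 47, 44), (42, 47, 45), (44, 47, 45), (41, 45, 44), (41, 46, 44), (45, 47, 44), (42, 47, 44), (42, 46, 44), (43, 47, 43), (43, 47, 43), (43, 48, 43), (43, 46, 43), (43, 48, 44), (41, 45, 41), (38, 42, 40), (33, 36, 35), (36, 39, 36), (38, 41, 38), (37, 39, 38), (35, 39, 36), (35, 37, 36)]
[[0.566  0.1213]
 [0.5656 0.0145]
 [0.5658 0.072 ]]
[[0.5651 0.1205]
 [0.5647 0.0157]
 [0.5649 0.0721]]
```

View pics/j.png

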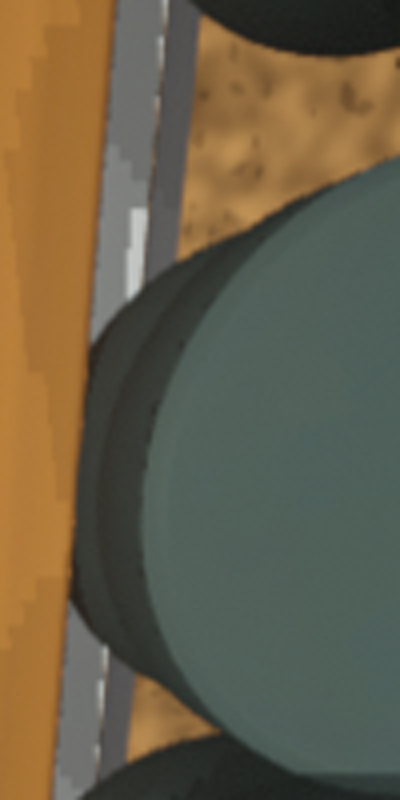

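```bash
python3 - <<'E'
from h import *
c=cam("wrist")
a=ray(c,[(418,5),(417,20),(403.5,180),(402.5,195)],.0135)[:,:2]
b=ray(c,[(431.7,5),(429.5,20),(414.7,180),(413.2,195)],0)[:,:2]
print(a.round(4),b.round(4),np.polyfit(a[:,1],a[:,0],1),np.polyfit(b[:,1],b[:,0],1))
st()
E
```

```text
[[0.5659 0.123 ]
 [0.5659 0.1169]
 [0.5643 0.041 ]
 [0.5642 0.0327]] [[0.5767 0.1268]
 [0.5762 0.1202]
 [0.5747 0.0377]
 [0.5744 0.0286]] [0.01949738 0.56352109] [0.02115227 0.57382933]
t 7.7 pos [0.5188 0.0059 0.0262] x [ 0.018  1.    -0.001] z [ 0.002 -0.001 -1.   ] F [ 0.1  0.3 -2.8] w 0.0135 j [ 0.29  0.65 -0.54  2.02  0.57  0.62 -0.65]
```

send_rows --increments '[0.2, 6, 0.2, -0.003, 0, 0, 0.2, 6, 0, -0.003, 0, 0, 0, 0, 0, 0, 0, 0]'

```text
time_s: 8.0
eef_pos: [0.5277, 0.0058, 0.0258]
eef_rot: [0.002, 0.713, 0.701, -0.0]
wrist_force: [0.2, 0.1, -2.7]
width: 0.0133
```

```bash
python3 - <<'E'
from h import *
st()
c=cam("wrist"); crop(c,390,0,490,200,4,"k"); cv2.imwrite("pics/k_wrist.png",c["frame"])
st()
E
```

```text
t 8.0 pos [0.5277 0.0058 0.0258] x [ 0.018  1.    -0.003] z [ 0.002 -0.003 -1.   ] F [ 0.2  0.1 -2.7] w 0.0133 j [ 0.29  0.66 -0.54  1.99  0.57  0.63 -0.64]
t 8.05 pos [0.5278 0.0058 0.0258] x [ 0.018  1.    -0.003] z [ 0.003 -0.003 -1.   ] F [-0.2  0.3 -2.5] w 0.0133 j [ 0.29  0.66 -0.54  1.99  0.57  0.63 -0.64]
```

View pics/k.png

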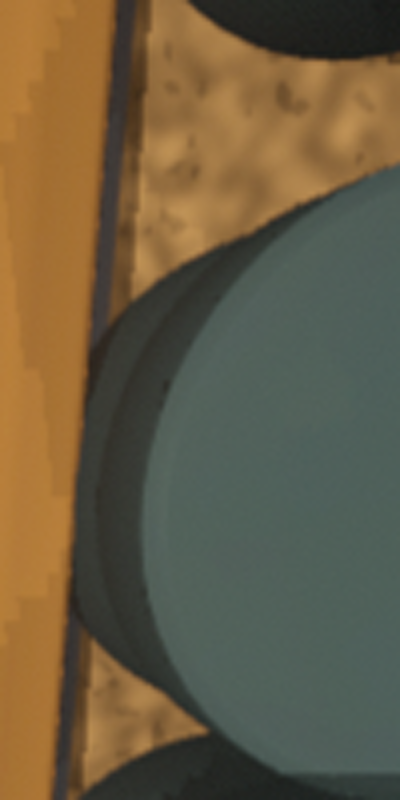

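send_rows --increments '[0, 3.5, 0, -0.002, 0, 0, 0, 0, 0, 0, 0, 0]'

```text
time_s: 8.25
eef_pos: [0.53, 0.0057, 0.0258]
eef_rot: [0.002, 0.713, 0.701, -0.0]
wrist_force: [-0.3, 0.7, -2.8]
width: 0.0131
```

```bash
python3 - <<'E'
from h import *
st()
c=cam("wrist","l_wrist"); s=cam("side")
T=c["world_to_cam"]; print((-T[:3,:3].T@T[:3,3]).round(3))
f=c["frame"].astype(int)
for y in (8,190): print(y, [tuple(v) for v in f[y,398:432].tolist()])
E
```

```text
t 8.25 pos [0.53   0.0057 0.0258] x [ 0.018  1.    -0.004] z [ 0.002 -0.004 -1.   ] F [-0.3  0.7 -2.8] w 0.0131 j [ 0.29  0.67 -0.54  1.99  0.57  0.64 -0.64]
[0.531 0.078 0.167]
8 [(57, 123, 179), (55, 122, 177), (54, 120, 176), (53, 120, 174), (54, 118, 172), (51, 114, 168), (47, 107, 160), (47, 108, 159), (50, 109, 161), (50, 110, 160), (48, 110, 160), (49, 109, 160), (50, 109, 162), (48, 108, 162), (48, 109, 162), (47, 109, 163), (50, 111, 163), (50, 109, 161), (48, 104, 155), (41, 87, 132), (39, 74, 108), (42, 74, 103), (44, 77, 108), (41, 76, 108), (44, 75, 106), (42, 75, 105), (41, 73, 102), (40, 72, 101), (39, 71, 100), (49, 85, 119), (66, 114, 156), (66, 115, 155), (65, 114, 155), (64, 114, 155)]
190 [(55, 116, 170), (55, 117, 171), (52, 117, 171), (52, 114, 167), (47, 103, 154), (39, 80, 121), (37, 66, 92), (42, 75, 103), (43, 74, 104), (41, 71, 98), (39, 69, 96), (39, 67, 95), (44, 80, 113), (64, 110, 149), (62, 109, 148), (61, 108, 147), (63, 108, 146), (60, 105, 143), (61, 105, 142), (61, 105, 143), (61, 106, 146), (60, 104, 143), (56, 91, 123), (54, 81, 105), (44, 59, 74), (41, 48, 52), (40, 44, 44), (38, 42, 40), (40, 43, 41), (41, 45, 43), (40, 44, 43), (38, 44, 41), (39, 44, 43), (41, 45, 43)]
```

send_rows --increments '[0, -8, 0, 0, 0, 0, 0, -16, 0, 0, 0, 0, 0, -20, 0, 0, 0, 0, 0, -20, 0, 0, 0, 0, 0, -16, 0, 0, 0, 0]'

```text
time_s: 8.85
eef_pos: [0.4507, 0.008, 0.0259]
eef_rot: [0.004, 0.714, 0.7, 0.004]
wrist_force: [-0.1, -0.9, -2.9]
width: 0.0132
```

send_rows --increments '[0, 0, 1.5, 0, 0, 0, 0, 0, 1.5, 0, 0, 0, 0, 0, 1, 0, 0, 0, 0, 0, 0, 0, 0, 0]'

```text
time_s: 9.25
eef_pos: [0.4502, 0.0079, 0.0226]
eef_rot: [0.005, 0.714, 0.7, 0.004]
wrist_force: [-1.9, 0.8, 0.5]
width: 0.0131
```

```bash
python3 - <<'E'
from h import *
st()
c=cam("wrist","n_wrist"); c=cam("side");crop(c,160,160,460,300,2.6,"n_side"); c=cam("scene"); crop(c,180,150,420,310,3,"n_scene")
E
```

```text
t 9.25 pos [0.4502 0.0079 0.0226] x [ 0.019  1.    -0.001] z [ 0.012 -0.001 -1.   ] F [-1.9  0.8  0.5] w 0.0131 j [ 0.26  0.59 -0.49  2.2   0.62  0.47 -0.74]
```

View pics/n_wrist.png

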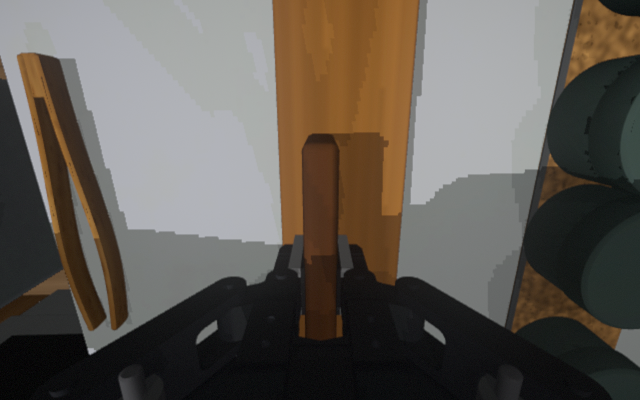

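View pics/n_scene.png

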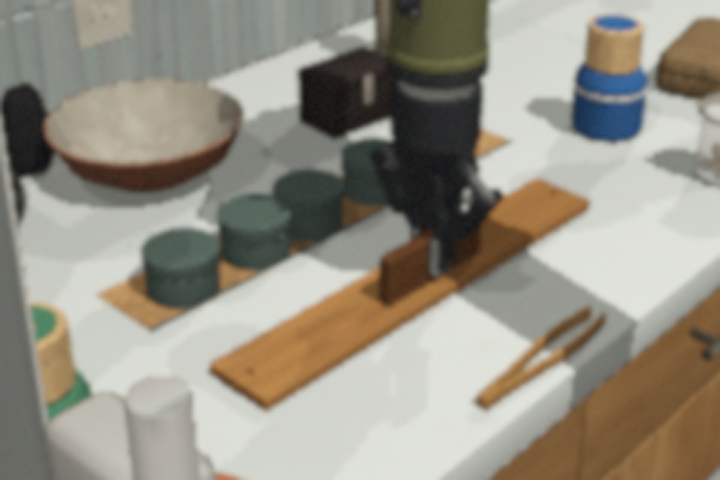

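send_rows --increments '[0, 0, 0, 0, 0, 0, 0, 0, 0, 0, 0, 0, 0, 0, 0, 0, 0, 0]' --gripper 110

```text
time_s: 9.7
eef_pos: [0.4519, 0.0085, 0.0228]
eef_rot: [0.005, 0.713, 0.701, 0.005]
wrist_force: [-0.1, 0.0, 0.0]
width: 0.0489
```

send_rows --increments '[0, 0, -10, 0, 0, 0, 0, 0, -20, 0, 0, 0, 0, 0, -35, 0, 0, 0, 0, 0, -45, 0, 0, 0, 0, 0, -45, 0, 0, 0]'

```text
time_s: 10.2
eef_pos: [0.4463, 0.0095, 0.1805]
eef_rot: [0.0, 0.712, 0.702, 0.002]
wrist_force: [1.9, -0.3, -0.2]
width: 0.0485
```

send_rows --increments '[0, 0, -45, 0, 0, 0, 0, 0, 0, 0, 0, 0]' --gripper 0

```text
time_s: 10.4
eef_pos: [0.4477, 0.0111, 0.2337]
eef_rot: [0.003, 0.711, 0.703, 0.006]
wrist_force: [0.1, 0.9, -0.5]
width: 0.0755
```

```bash
python3 - <<'E'
from h import *
st()
c=cam("wrist","o_wrist"); c=cam("side","o_side0"); crop(c,160,160,460,300,2.6,"o_side"); c=cam("scene"); crop(c,180,150,420,310,3,"o_scene")
E
```

```text
t 10.4 pos [0.4477 0.0111 0.2337] x [0.012 1.    0.004] z [ 0.012  0.003 -1.   ] F [ 0.1  0.9 -0.5] w 0.0755 j [ 0.54  0.28 -0.79  1.94  0.24  1.   -0.38]
```

View pics/o_wrist.png

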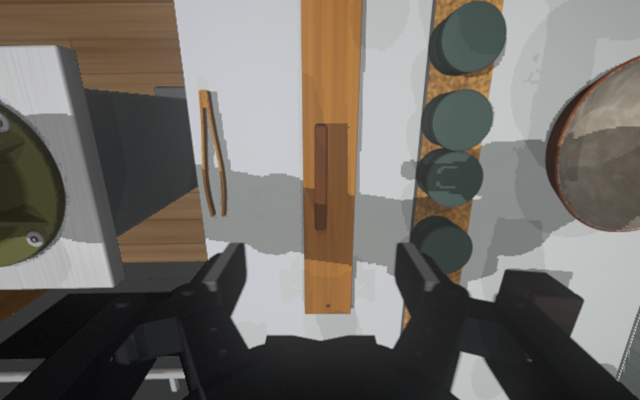

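View pics/o_side0.png

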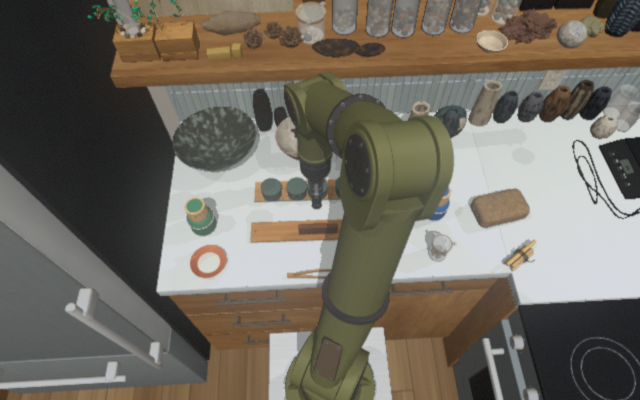

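```bash
cat > can.py <<'E'
from h import *
from m import comps
def lid(c):
    hsv=cv2.cvtColor(c["frame"],cv2.COLOR_BGR2HSV); H,S,V=[hsv[...,i].astype(int) for i in range(3)]
    m=(H>64)&(H<82)&(S>75)&(V>110)
    m[:, 235:]=0; m[:180]=0; m[214:]=0; m[:,:170]=0
    for s,ce,mm in comps(m,15): print(s,ce.round(1),ray(c,ce,.125)[0].round(4))
E
python3 - <<'E'
from can import *
c=cam("side"); lid(c); crop(c,170,180,240,290,6,"p")
c=cam("wrist")
hsv=cv2.cvtColor(c["frame"],cv2.COLOR_BGR2HSV); H,S,V=[hsv[...,i].astype(int) for i in range(3)]
m=(H>65)&(H<90)&(S>20)&(S<60)&(V<125)&(V>55); m[:,:405]=0; m[:,520:]=0
for s,ce,mm in comps(m,200):
    (x,y),r=cv2.minEnclosingCircle(np.argwhere(mm)[:,::-1].astype(np.float32)); print(s,ce.round(1),(x,y),r)
# strip edge
sat=S>90
for y in (20,110,150,215,310):
    pass
E
```

```text
[187 200  14  11 120] [193.8 205. ] [0.5004 0.3661 0.125 ]
[ 437    0   80   70 4169] [478.8  34.1] (476.0, 34.0) 43.82931137084961
[ 427   88   75  119 6027] [464.4 144.3] (465.7335205078125, 146.5658721923828) 60.78297424316406
[ 428  227   52   48 1600] [456.4 248.3] (453.813720703125, 249.0) 25.891191482543945
```

View pics/p.png

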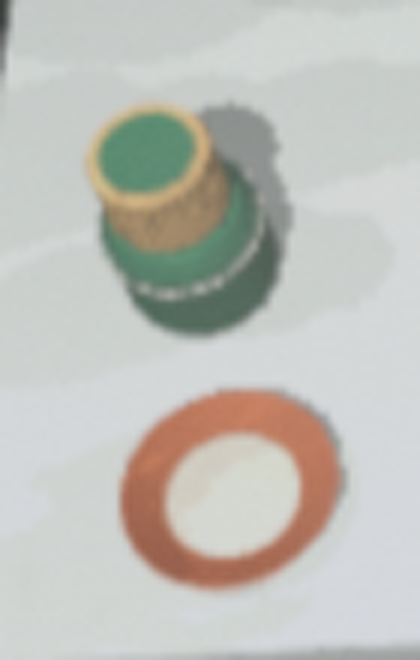

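```bash
python3 plan.py 0.5004 0.3 0.24 1.56 45
```

```text
t 10.65 pos [0.4444 0.0096 0.227 ] x [0.013 1.    0.003] z [ 0.001  0.003 -1.   ] F [-0.4  0.2 -0.1] w 0.0853 j [ 0.53  0.29 -0.79  1.95  0.24  0.99 -0.38]
[ 41.6, 7.5, -1.7, 0.0, -0.0, -0.0, 41.6, 7.5, -1.7, 0.0, -0.0, -0.0, 41.6, 7.5, -1.8, 0.0, -0.0, -0.0, 41.6, 7.5, -1.8, 0.0, -0.0, -0.0, 41.6, 7.5, -1.8, 0.0, -0.0, -0.0 ]
[ 41.6, 7.5, -1.8, 0.0, -0.0, -0.0, 41.6, 7.5, -1.8, 0.0, -0.0, -0.0 ]
```

send_rows --increments '[41, 7.5, -2, 0, 0, 0, 41, 7.5, -2, 0, 0, 0, 41, 7.5, -2, 0, 0, 0, 41, 7.5, -2, 0, 0, 0, 41, 7.5, -2, 0, 0, 0]'

```text
time_s: 11.15
eef_pos: [0.4836, 0.211, 0.2288]
eef_rot: [-0.004, 0.716, 0.698, -0.007]
wrist_force: [1.1, -1.0, -0.2]
width: 0.0853
```

```bash
python3 - <<'E'
from h import *
from m import comps
st()
c=cam("wrist","q_wrist"); c=cam("side","q_side"); 
E
```

```text
t 11.15 pos [0.4836 0.211  0.2288] x [ 0.027  1.    -0.004] z [-0.015 -0.003 -1.   ] F [ 1.1 -1.  -0.2] w 0.0853 j [ 0.07  0.44 -0.78  1.74  0.33  1.11 -0.84]
```

View pics/q_side.png

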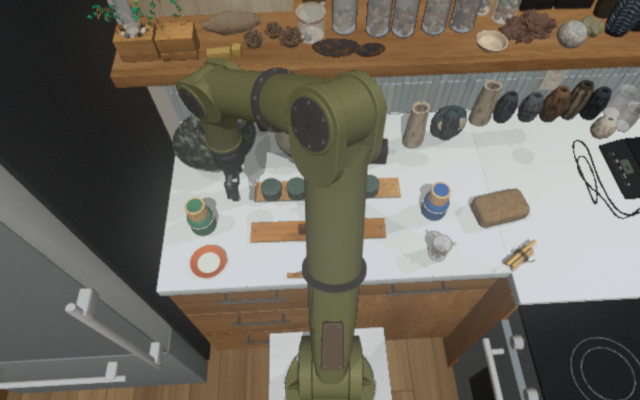

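View pics/q_wrist.png

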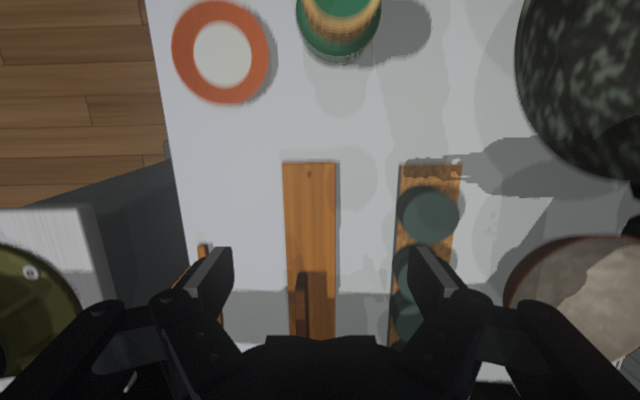

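send_rows --increments '[40, 8, -3, 0.005, 0.002, 0.05, 35, 5, -3, 0.005, 0.002, 0.05, 0, 0, 0, 0, 0, 0]'

```text
time_s: 11.55
eef_pos: [0.4978, 0.2913, 0.2295]
eef_rot: [-0.012, 0.749, 0.663, -0.012]
wrist_force: [0.7, 0.0, -0.5]
width: 0.0856
```

```bash
python3 - <<'E'
from h import *
from m import comps
st()
c=cam("wrist","r_wrist")
T=c["world_to_cam"]; print((-T[:3,:3].T@T[:3,3]).round(3))
hsv=cv2.cvtColor(c["frame"],cv2.COLOR_BGR2HSV); H,S,V=[hsv[...,i].astype(int) for i in range(3)]
m=(H>60)&(H<85)&(S>70)&(V>60)
for s,ce,mm in comps(m,150):
    e=cv2.fitEllipse(cv2.convexHull(np.argwhere(mm)[:,::-1].astype(np.int32))); print(s,ce.round(1),e,ray(c,e[0],.125).round(4),hsv[int(ce[1]),int(ce[0])])
m=(H<14)&(S>100)&(V>120); m[:,350:]=0
for s,ce,mm in comps(m,300):
    e=cv2.fitEllipse(cv2.convexHull(np.argwhere(mm)[:,::-1].astype(np.int32))); print("sau",s,ce.round(1),e,ray(c,e[0],.014).round(4))
E
```

```text
t 11.55 pos [0.4978 0.2913 0.2295] x [ 0.121  0.993 -0.003] z [-0.035  0.001 -0.999] F [ 0.7  0.  -0.5] w 0.0856 j [-0.1   0.52 -0.74  1.6   0.34  1.18 -1.03]
[0.511 0.363 0.371]
[ 289   75   58   61 2765] [317.4 105. ] ((317.4400939941406, 105.0229263305664), (57.88640594482422, 60.20220184326172), 179.08433532714844) [[0.5011 0.3668 0.125 ]] [ 74 108 106]
sau [ 175   95   88   90 3887] [217.1 139. ] ((218.4610137939453, 139.3026885986328), (84.21154022216797, 93.25265502929688), 139.498046875) [[0.3729 0.3441 0.014 ]]
```

View pics/r_wrist.png

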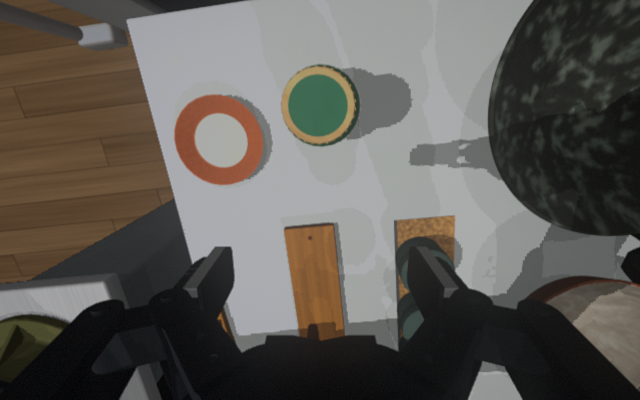

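```bash
python3 plan.py 0.501 0.3665 0.17 0.1 40
```

```text
t 11.6 pos [0.4976 0.2889 0.229 ] x [ 0.121  0.993 -0.005] z [-0.035 -0.001 -0.999] F [ 0.1 -0.1 -0.1] w 0.0852 j [-0.1   0.52 -0.74  1.61  0.34  1.18 -1.03]
[ 7.8, -0.4, 5.9, -0.003, 0.003, 0.135, 7.6, -1.5, 5.9, -0.003, 0.003, 0.135, 7.4, -2.5, 5.9, -0.003, 0.003, 0.135, 6.9, -3.5, 5.9, -0.003, 0.003, 0.135, 6.4, -4.4, 5.9, -0.003, 0.003, 0.135 ]
[ 5.7, -5.2, 5.9, -0.003, 0.003, 0.135, 5.0, -5.9, 5.9, -0.003, 0.003, 0.135, 4.1, -6.6, 5.9, -0.003, 0.003, 0.135, 3.2, -7.1, 5.9, -0.003, 0.003, 0.135, 2.2, -7.5, 5.9, -0.003, 0.003, 0.135 ]
```

send_rows --increments '[7.8, -0.4, 5, -0.003, 0.003, 0.135, 7.6, -1.5, 5, -0.003, 0.003, 0.135, 7.4, -2.5, 5, -0.003, 0.003, 0.135, 7, -3.5, 5, -0.003, 0.003, 0.135, 6.4, -4.4, 5, -0.003, 0.003, 0.135]'

```text
time_s: 12.1
eef_pos: [0.499, 0.3172, 0.197]
eef_rot: [-0.002, 0.931, 0.365, -0.012]
wrist_force: [0.4, 0.5, -0.4]
width: 0.0851
```

send_rows --increments '[5.7, -5.2, 4, -0.003, 0.003, 0.135, 5, -6, 4, -0.003, 0.003, 0.135, 4, -6.6, 4, -0.003, 0.003, 0.135, 3.2, -7, 4, -0.003, 0.003, 0.135, 2.2, -7.5, 4, -0.003, 0.003, 0.135]'

```text
time_s: 12.6
eef_pos: [0.5015, 0.3438, 0.1701]
eef_rot: [0.013, 1.0, 0.02, -0.007]
wrist_force: [0.6, 0.1, -0.2]
width: 0.0855
```

```bash
python3 plan.py 0.501 0.3665 0.16 0.1 20; python3 - <<'E'
from h import *
cam("wrist","s_wrist")
E
```

```text
t 12.6 pos [0.5015 0.3438 0.1701] x [ 0.999  0.04  -0.014] z [-0.013 -0.026 -1.   ] F [ 0.6  0.1 -0.2] w 0.0855 j [-0.45  0.55 -0.32  1.61  0.2   1.04 -2.37]
[ 0.3, -11.5, 4.8, 0.012, 0.007, -0.03, 0.6, -11.4, 4.9, 0.012, 0.007, -0.03 ]
```

View pics/s_wrist.png

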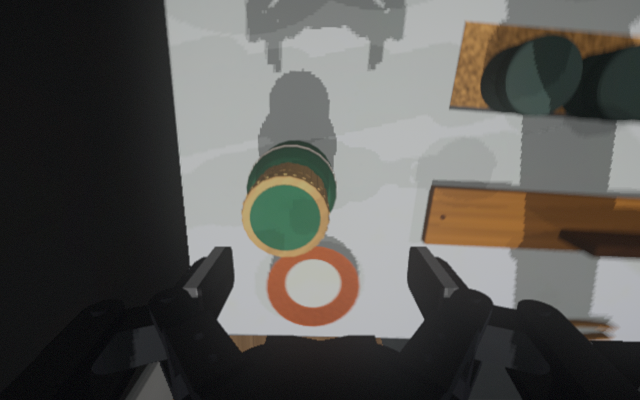

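```bash
python3 plan.py 0.501 0.3668 0.15 -0.22 20
```

```text
t 12.65 pos [0.5008 0.3451 0.1693] x [ 0.999  0.033 -0.015] z [-0.014 -0.025 -1.   ] F [0.8 1.  0.3] w 0.0853 j [-0.46  0.55 -0.32  1.61  0.2   1.04 -2.37]
[ 0.6, -11.1, 9.4, 0.013, 0.006, 0.127, -0.8, -10.9, 9.5, 0.013, 0.006, 0.127 ]
```

send_rows --increments '[0.6, -11, 9, 0.013, 0.006, 0.127, -0.8, -11, 9, 0.013, 0.006, 0.127, 0, 0, 0, 0, 0, 0]'

```text
time_s: 12.95
eef_pos: [0.5007, 0.3616, 0.1481]
eef_rot: [0.003, 0.994, -0.112, -0.001]
wrist_force: [-0.5, -0.7, -0.5]
width: 0.0852
```

```bash
python3 plan.py 0.501 0.3668 0.1 -0.22 18
```

```text
t 12.95 pos [0.5007 0.3616 0.1481] x [ 0.975 -0.222 -0.002] z [-0.003 -0.005 -1.   ] F [-0.5 -0.7 -0.5] w 0.0852 j [-0.52  0.57 -0.25  1.63  0.16  0.96 -2.61]
[ -0.3, -1.8, 16.0, 0.002, 0.001, -0.001, -0.3, -1.8, 16.0, 0.002, 0.001, -0.001, -0.3, -1.7, 16.0, 0.002, 0.001, -0.001 ]
```

send_rows --increments '[-0.3, -2, 18, 0.002, 0.001, 0, -0.3, -2, 18, 0.002, 0.001, 0, -0.3, -2, 18, 0, 0, 0, 0, 0, 0, 0, 0, 0]'

```text
time_s: 13.35
eef_pos: [0.5021, 0.3602, 0.093]
eef_rot: [0.004, 0.995, -0.102, -0.0]
wrist_force: [-1.3, -0.0, -0.4]
width: 0.0856
```

```bash
python3 plan.py 0.501 0.3668 0.094 -0.22 18; python3 - <<'E'
from h import *
c=cam("wrist","t_wrist"); c=cam("side"); crop(c,150,130,290,290,4,"t_side")
E
```

```text
t 13.35 pos [0.5021 0.3602 0.093 ] x [ 0.979 -0.202 -0.   ] z [-0.002 -0.007 -1.   ] F [-1.3 -0.  -0.4] w 0.0856 j [-0.52  0.63 -0.24  1.69  0.19  0.85 -2.62]
[ -2.4, -6.3, -1.1, 0.007, 0.0, 0.017 ]
```

View pics/t_wrist.png

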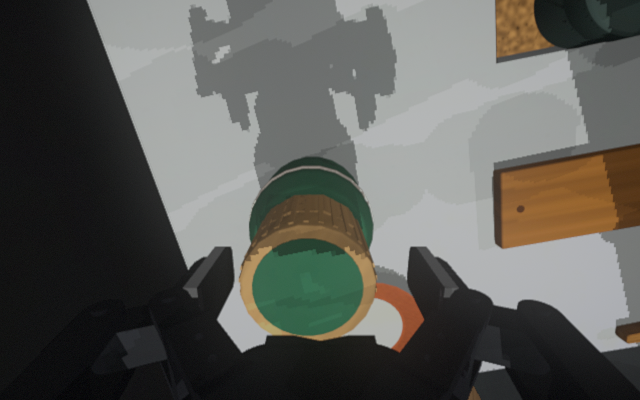

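View pics/t_side.png

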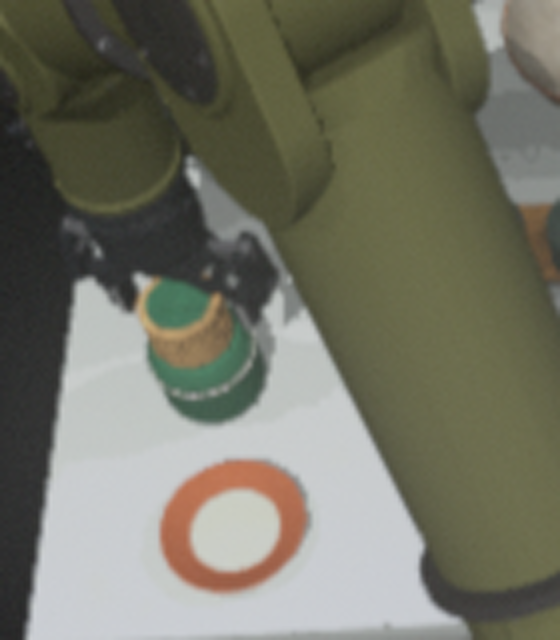

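send_rows --increments '[-2.4, -6.5, -1, 0.007, 0, 0, -0.5, -1, 0, 0, 0, 0, 0, 0, 0, 0, 0, 0]'

```text
time_s: 13.75
eef_pos: [0.5035, 0.3696, 0.0995]
eef_rot: [-0.003, 0.995, -0.102, 0.003]
wrist_force: [-0.0, -0.3, 0.2]
width: 0.0853
```

```bash
python3 plan.py 0.501 0.3668 0.094 -0.22 18; python3 - <<'E'
from h import *
c=cam("wrist","u_wrist")
hsv=cv2.cvtColor(c["frame"],cv2.COLOR_BGR2HSV); H,S,V=[hsv[...,i].astype(int) for i in range(3)]
from m import comps
m=(H>60)&(H<85)&(S>70)&(V>60);m[:235]=0
for s,ce,mm in comps(m,150):
    e=cv2.fitEllipse(cv2.convexHull(np.argwhere(mm)[:,::-1].astype(np.int32))); print(s,ce.round(1),e,ray(c,e[0],.125).round(4))
E
```

```text
t 13.75 pos [0.5035 0.3696 0.0995] x [ 0.979 -0.202  0.005] z [ 0.006  0.005 -1.   ] F [-0.  -0.3  0.2] w 0.0853 j [-0.53  0.63 -0.24  1.68  0.19  0.85 -2.62]
[ -1.9, 3.2, 5.4, -0.006, -0.005, 0.016 ]
[ 276  235  105   89 7515] [327.9 277.9] ((327.9667053222656, 277.3569641113281), (92.32928466796875, 104.4887466430664), 88.55638122558594) [[0.5029 0.3662 0.125 ]]
```

send_rows --increments '[-2, 3, 5, -0.006, -0.005, 0, 0, 0, 0, 0, 0, 0]'

```text
time_s: 14.0
eef_pos: [0.5008, 0.3671, 0.0948]
eef_rot: [0.0, 0.995, -0.101, 0.0]
wrist_force: [-0.1, 0.4, 0.1]
width: 0.0853
```

```bash
python3 plan.py 0.501 0.3668 0.094 -0.22 18
```

```text
t 14.0 pos [0.5008 0.3671 0.0948] x [ 0.979 -0.202  0.001] z [ 0.001 -0.    -1.   ] F [-0.1  0.4  0.1] w 0.0853 j [-0.53  0.63 -0.24  1.68  0.19  0.85 -2.62]
[ 0.2, 0.2, 0.8, -0.0, -0.001, 0.017 ]
```

Good. Close lightly.

send_rows --increments '[0, 0, 0, 0, 0, 0, 0, 0, 0, 0, 0, 0, 0, 0, 0, 0, 0, 0, 0, 0, 0, 0, 0, 0]' --gripper 255 --grip_force 25

```text
time_s: 14.4
eef_pos: [0.5008, 0.367, 0.0948]
eef_rot: [0.0, 0.995, -0.101, 0.0]
wrist_force: [-0.1, -0.6, -1.3]
width: 0.0592
```

```bash
python3 - <<'E'
from h import *
o,_=st(); print(o["ft_torque"].round(2)); cam("wrist","v_wrist")
E
```

```text
t 14.4 pos [0.5008 0.367  0.0948] x [ 0.98  -0.201  0.   ] z [ 0. -0. -1.] F [-0.1 -0.6 -1.3] w 0.0592 j [-0.53  0.63 -0.24  1.68  0.19  0.85 -2.62]
[-0.05  0.04 -0.02]
```

View pics/v_wrist.png

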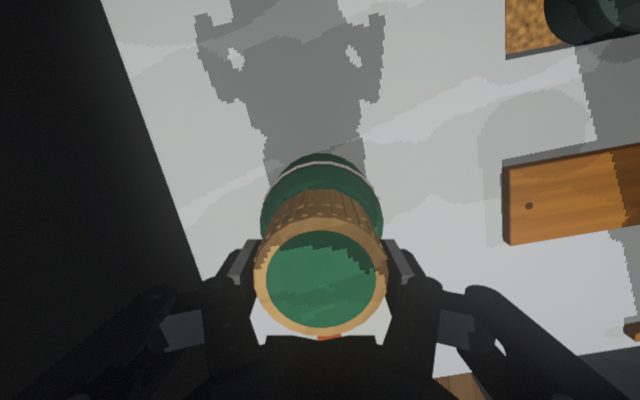

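send_rows --increments '[0, 0, -0.2, 0, 0, -0.14, 0, 0, -0.2, 0, 0, -0.14, 0, 0, -0.2, 0, 0, -0.14, 0, 0, -0.2, 0, 0, -0.14, 0, 0, -0.2, 0, 0, -0.14]'

```text
time_s: 14.95
eef_pos: [0.4998, 0.3663, 0.0954]
eef_rot: [0.001, 0.966, 0.258, -0.001]
wrist_force: [-0.6, -1.4, 1.6]
width: 0.0591
```

```bash
cat > s.py <<'E'
from h import *
o,r=st(); x=r.as_matrix()[:,0]; print("az",np.arctan2(x[1],x[0]).round(3),"tq",o["ft_torque"].round(2))
off=np.array([0.501,0.3668,0])-o["eef_pos"]; print("tool corr mm",(r.inv().apply(off*[1,1,0])*1000).round(1), "tilt rv",(r.inv().apply(np.cross(r.as_matrix()[:,2],[0,0,-1]))).round(3))
E
python3 s.py
```

```text
t 14.95 pos [0.4998 0.3663 0.0954] x [ 0.867  0.498 -0.002] z [-0.001 -0.003 -1.   ] F [-0.6 -1.4  1.6] w 0.0591 j [-0.4   0.66 -0.45  1.68  0.35  0.89 -2.04]
az 0.522 tq [-0.2   0.07 -0.02]
tool corr mm [ 1.3  0.2 -0. ] tilt rv [0.002 0.002 0.   ]
```

send_rows --increments '[0.3, 0, -0.3, 0, 0, -0.145, 0.3, 0, -0.3, 0, 0, -0.145, 0.3, 0, -0.3, 0, 0, -0.145, 0.2, 0, -0.3, 0, 0, -0.145, 0.2, 0, -0.3, 0, 0, -0.145]'

```text
time_s: 15.45
eef_pos: [0.5001, 0.3656, 0.0965]
eef_rot: [0.002, 0.805, 0.594, -0.003]
wrist_force: [-0.1, -0.6, 1.2]
width: 0.0592
```

```bash
python3 s.py; python3 - <<'E'
from h import *
cam("wrist","w1_wrist")
E
```

```text
t 15.45 pos [0.5001 0.3656 0.0965] x [ 0.295  0.956 -0.006] z [-0.002 -0.006 -1.   ] F [-0.1 -0.6  1.2] w 0.0592 j [-0.29  0.7  -0.65  1.68  0.5   0.95 -1.43]
az 1.272 tq [-0.33 -0.01 -0.06]
tool corr mm [ 1.4  0.5 -0. ] tilt rv [-0.001  0.006  0.   ]
```

View pics/w1_wrist.png

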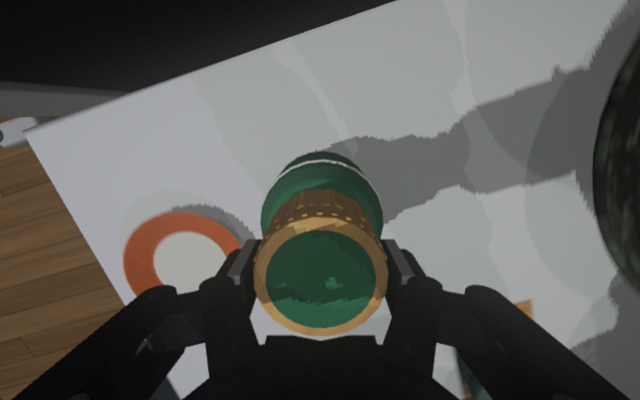

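send_rows --increments '[0.4, 0.1, -0.3, 0, 0.002, -0.147, 0.4, 0.1, -0.3, 0, 0.002, -0.147, 0.3, 0.1, -0.3, 0, 0.001, -0.147, 0.3, 0, -0.3, 0, 0.001, -0.147, 0.2, 0, -0.3, 0, 0, -0.147]'

```text
time_s: 16.0
eef_pos: [0.5014, 0.3654, 0.0979]
eef_rot: [-0.0, 0.535, 0.845, -0.001]
wrist_force: [-0.1, 0.3, 0.2]
width: 0.0591
```

send_rows --increments '[0.2, 0, -0.3, 0, 0.001, -0.147, 0.2, 0, -0.3, 0, 0, -0.147, 0.2, 0, -0.3, 0, 0, -0.147, 0.2, 0, -0.3, 0, 0, -0.147, 0.2, 0, -0.3, 0, 0, -0.147]'

```text
time_s: 16.5
eef_pos: [0.5022, 0.3656, 0.0989]
eef_rot: [-0.0, 0.189, 0.982, -0.001]
wrist_force: [0.1, 1.4, 0.7]
width: 0.0593
```

```bash
python3 s.py
```

```text
t 16.5 pos [0.5022 0.3656 0.0989] x [-0.928  0.372  0.001] z [-0.001 -0.001 -1.   ] F [0.1 1.4 0.7] w 0.0593 j [-0.1   0.82 -1.04  1.67  0.78  1.12 -0.18]
az 2.761 tq [ 0.05 -0.06 -0.  ]
tool corr mm [ 1.5  0.7 -0. ] tilt rv [-0.002 -0.001 -0.   ]
```

send_rows --increments '[0.3, 0.1, -0.25, 0, 0, -0.147, 0.3, 0.1, -0.25, 0, 0, -0.147, 0.2, 0.1, -0.25, 0, 0, -0.147, 0.2, 0, -0.25, 0, 0, -0.147, 0.2, 0, -0.25, 0, 0, -0.147]'

```text
time_s: 17.0
eef_pos: [0.5024, 0.3666, 0.1]
eef_rot: [-0.0, -0.182, 0.983, -0.0]
wrist_force: [0.2, 1.0, 1.2]
width: 0.0592
```

```bash
python3 s.py
```

```text
t 17.0 pos [0.5024 0.3666 0.1   ] x [-0.933 -0.359  0.001] z [-0.001 -0.    -1.   ] F [0.2 1.  1.2] w 0.0592 j [-0.04  0.9  -1.21  1.67  0.9   1.23  0.47]
az -2.775 tq [ 0.04 -0.08 -0.05]
tool corr mm [1.2 0.7 0. ] tilt rv [ 0.    -0.001  0.   ]
```

send_rows --increments '[0.3, 0.1, -0.25, 0, 0, -0.147, 0.3, 0.1, -0.25, 0, 0, -0.147, 0.2, 0.1, -0.25, 0, 0, -0.147, 0.2, 0, -0.25, 0, 0, -0.147, 0.2, 0, -0.25, 0, 0, -0.147]'

```text
time_s: 17.5
eef_pos: [0.5018, 0.3673, 0.101]
eef_rot: [-0.0, -0.529, 0.848, 0.001]
wrist_force: [-0.2, 1.3, 1.3]
width: 0.059
```

```bash
python3 s.py
```

```text
t 17.5 pos [0.5018 0.3673 0.101 ] x [-0.44  -0.898 -0.001] z [-0.002  0.002 -1.   ] F [-0.2  1.3  1.3] w 0.059 j [-0.01  0.98 -1.35  1.67  0.98  1.33  1.15]
az -2.026 tq [ 0.12  0.09 -0.02]
tool corr mm [0.8 0.5 0. ] tilt rv [0.002 0.001 0.   ]
```

send_rows --increments '[0.2, 0.1, -0.25, 0, 0, -0.147, 0.2, 0.1, -0.25, 0, 0, -0.147, 0.2, 0, -0.25, 0, 0, -0.147]'

```text
time_s: 17.8
eef_pos: [0.5013, 0.3675, 0.1016]
eef_rot: [-0.0, -0.705, 0.709, 0.002]
wrist_force: [-0.2, 0.4, 2.3]
width: 0.0594
```

```bash
python3 s.py
```

```text
t 17.8 pos [0.5013 0.3675 0.1016] x [-0.006 -1.    -0.002] z [-0.003  0.002 -1.   ] F [-0.2  0.4  2.3] w 0.0594 j [-0.    1.   -1.38  1.67  1.    1.36  1.58]
az -1.577 tq [ 0.01  0.15 -0.07]
tool corr mm [ 0.8  0.3 -0. ] tilt rv [ 0.003  0.002 -0.   ]
```

Limits are being respected; continue.

send_rows --increments '[0.2, 0.1, -0.3, 0, 0, -0.147, 0.2, 0.1, -0.3, 0, 0, -0.147, 0.2, 0, -0.3, 0, 0, -0.147, 0.2, 0, -0.3, 0, 0, -0.147, 0.2, 0, -0.3, 0, 0, -0.147]'

```text
time_s: 18.3
eef_pos: [0.5009, 0.3671, 0.1027]
eef_rot: [0.001, 0.916, -0.402, -0.003]
wrist_force: [-0.3, -0.4, 2.3]
width: 0.0593
```

```bash
python3 s.py
```

```text
t 18.3 pos [0.5009 0.3671 0.1027] x [ 0.677 -0.736 -0.005] z [-0.006  0.001 -1.   ] F [-0.3 -0.4  2.3] w 0.0593 j [-0.    1.01 -1.4   1.67  1.01  1.37  2.33]
az -0.827 tq [-0.1   0.07  0.04]
tool corr mm [ 0.3  0.1 -0. ] tilt rv [0.003 0.005 0.   ]
```

send_rows --increments '[0.1, 0, -0.3, 0.001, 0.001, -0.13, 0.1, 0, -0.3, 0.001, 0.001, -0.13, 0, 0, -0.3, 0, 0, -0.1]'

```text
time_s: 18.6
eef_pos: [0.5007, 0.3669, 0.1033]
eef_rot: [0.0, 0.974, -0.228, -0.002]
wrist_force: [-0.5, -0.4, 2.1]
width: 0.0592
```

send_rows --increments '[0, 0, 0, 0, 0, 0, 0, 0, 0, 0, 0, 0, 0, 0, 0, 0, 0, 0]' --gripper 0

```text
time_s: 18.9
eef_pos: [0.5006, 0.3668, 0.1025]
eef_rot: [0.001, 0.973, -0.232, -0.003]
wrist_force: [0.3, -0.9, -0.1]
width: 0.0855
```

```bash
python3 s.py; python3 - <<'E'
from h import *
cam("wrist","x_wrist"); c=cam("side","x_side");crop(c,160,170,460,300,2.6,"x_sidec")
E
```

```text
t 18.9 pos [0.5006 0.3668 0.1025] x [ 0.892 -0.452 -0.005] z [-0.006 -0.001 -1.   ] F [ 0.3 -0.9 -0.1] w 0.0855 j [-0.    1.01 -1.4   1.67  1.01  1.38  2.68]
az -0.469 tq [ 0.01  0.01 -0.02]
tool corr mm [ 0.3 -0.2 -0. ] tilt rv [0.003 0.005 0.   ]
```

View pics/x_wrist.png

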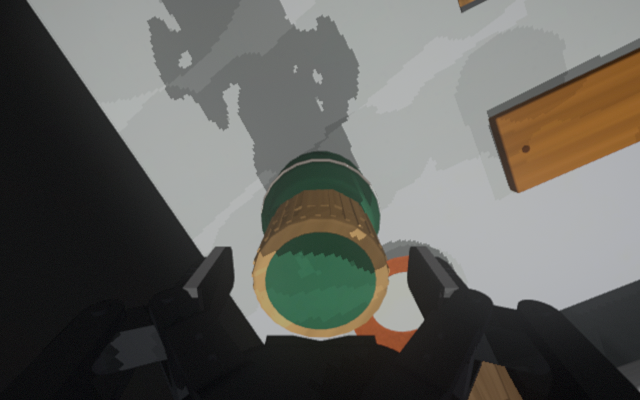

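View pics/x_side.png

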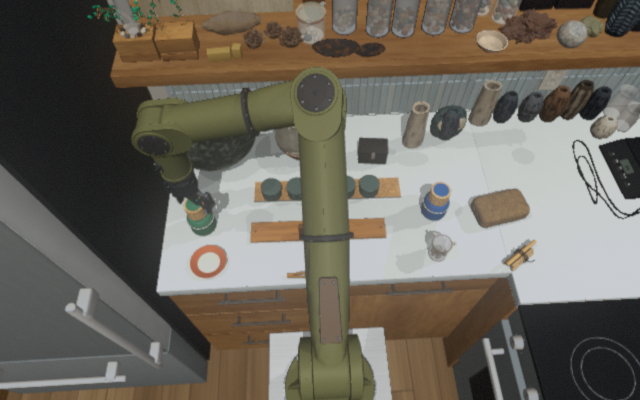

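send_rows --increments '[0, 0, 0, 0.001, 0.001, 0.147, 0, 0, 0, 0.001, 0.001, 0.147, 0, 0, 0, 0, 0, 0.147, 0, 0, 0, 0, 0, 0.147, 0, 0, 0, 0, 0, 0.147]'

```text
time_s: 19.5
eef_pos: [0.5004, 0.3667, 0.1016]
eef_rot: [0.001, 0.819, -0.573, -0.002]
wrist_force: [-0.5, -0.1, 0.9]
width: 0.0851
```

```bash
python3 s.py
```

```text
t 19.5 pos [0.5004 0.3667 0.1016] x [ 0.342 -0.94  -0.002] z [-0.005  0.    -1.   ] F [-0.5 -0.1  0.9] w 0.0851 j [-0.03  0.93 -1.26  1.67  0.92  1.26  2.  ]
az -1.222 tq [ 0.05 -0.01 -0.01]
tool corr mm [ 0.1 -0.6 -0. ] tilt rv [ 0.004  0.002 -0.   ]
```

Stable; continue.

send_rows --increments '[0, -0.2, 0, 0.001, 0.001, 0.147, 0, -0.2, 0, 0.001, 0.001, 0.147, 0, -0.1, 0, 0, 0, 0.147, 0, 0, 0, 0, 0, 0.147, 0, 0, 0, 0, 0, 0.147]'

```text
time_s: 20.0
eef_pos: [0.5007, 0.3667, 0.1016]
eef_rot: [-0.001, -0.552, 0.834, 0.0]
wrist_force: [1.3, -0.7, 0.8]
width: 0.0853
```

send_rows --increments '[0, 0, 0, 0, 0, 0.147, 0, 0, 0, 0, 0, 0.147, 0, 0, 0, 0, 0, 0.147, 0, 0, 0, 0, 0, 0.147, 0, 0, 0, 0, 0, 0.147]'

```text
time_s: 20.5
eef_pos: [0.5003, 0.3669, 0.1017]
eef_rot: [-0.001, -0.209, 0.978, 0.0]
wrist_force: [0.0, -0.3, -0.4]
width: 0.0853
```

```bash
python3 s.py
```

```text
t 20.5 pos [0.5003 0.3669 0.1017] x [-0.913 -0.408  0.003] z [-0.003  0.    -1.   ] F [ 0.  -0.3 -0.4] w 0.0853 j [-0.15  0.77 -0.92  1.67  0.69  1.06  0.7 ]
az -2.721 tq [-0.01  0.02  0.  ]
tool corr mm [-0.6 -0.4 -0. ] tilt rv [ 0.001 -0.003  0.   ]
```

send_rows --increments '[0, 0, 0, 0, 0, 0.147, 0, 0, 0, 0, 0, 0.147, 0, 0, 0, 0, 0, 0.147, 0, 0, 0, 0, 0, 0.147, 0, 0, 0, 0, 0, 0.147]'

```text
time_s: 21.0
eef_pos: [0.4996, 0.3674, 0.1019]
eef_rot: [-0.002, 0.164, 0.986, 0.0]
wrist_force: [0.6, -0.1, -0.7]
width: 0.0853
```

send_rows --increments '[0, 0, 0, 0, 0, 0.147, 0, 0, 0, 0, 0, 0.147, 0, 0, 0, 0, 0, 0.147, 0, 0, 0, 0, 0, 0.147, 0, 0, 0, 0, 0, 0.147]'

```text
time_s: 21.5
eef_pos: [0.4986, 0.368, 0.1021]
eef_rot: [-0.002, 0.514, 0.858, 0.0]
wrist_force: [-0.5, 0.4, -0.3]
width: 0.0852
```

```bash
python3 s.py
```

```text
t 21.5 pos [0.4986 0.368  0.1021] x [-0.472  0.882  0.004] z [-0.004  0.003 -1.   ] F [-0.5  0.4 -0.3] w 0.0852 j [-0.36  0.66 -0.52  1.68  0.39  0.91 -0.54]
az 2.062 tq [ 0.02 -0.01  0.06]
tool corr mm [-2.2  1.6 -0. ] tilt rv [-0.002 -0.004 -0.   ]
```

send_rows --increments '[-1, 1, 0, 0, -0.002, 0.147, -1, 1, 0, 0, -0.002, 0.147, -0.5, 0, 0, 0, 0, 0.147, 0, 0, 0, 0, 0, 0.147, 0, 0, 0, 0, 0, 0.147]'

```text
time_s: 22.0
eef_pos: [0.5, 0.3676, 0.1021]
eef_rot: [-0.001, 0.792, 0.61, -0.001]
wrist_force: [-0.4, -0.1, -0.2]
width: 0.0853
```

```bash
python3 s.py;  python3 - <<'E'
from h import *
cam("wrist","y_wrist")
E
```

```text
t 22.0 pos [0.5    0.3676 0.1021] x [ 0.256  0.967 -0.001] z [-0.004  0.    -1.   ] F [-0.4 -0.1 -0.2] w 0.0853 j [-0.48  0.63 -0.31  1.67  0.23  0.87 -1.15]
az 1.312 tq [-0.02 -0.02  0.03]
tool corr mm [-0.5  1.2 -0. ] tilt rv [-0.004  0.001 -0.   ]
```

View pics/y_wrist.png

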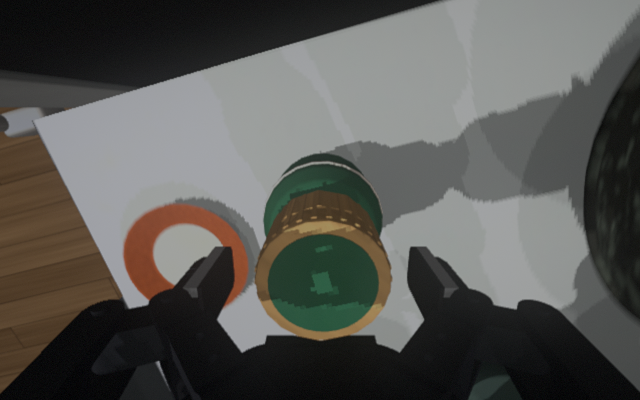

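send_rows --increments '[-0.5, 1.2, 0, -0.003, 0, 0, 0, 0, 0, 0, 0, 0]'

```text
time_s: 22.25
eef_pos: [0.5004, 0.3674, 0.1023]
eef_rot: [-0.0, 0.793, 0.609, -0.0]
wrist_force: [-0.4, 0.6, 1.0]
width: 0.0856
```

send_rows --increments '[0, 0, 0, 0, 0, 0, 0, 0, 0, 0, 0, 0, 0, 0, 0, 0, 0, 0, 0, 0, 0, 0, 0, 0]' --gripper 255

```text
time_s: 22.65
eef_pos: [0.5003, 0.3675, 0.1024]
eef_rot: [-0.001, 0.792, 0.611, -0.0]
wrist_force: [-1.1, -0.9, 0.3]
width: 0.0596
```

send_rows --increments '[0, 0, -0.2, 0, 0, -0.145, 0, 0, -0.3, 0, 0, -0.145, 0, 0, -0.3, 0, 0, -0.145, 0, 0, -0.3, 0, 0, -0.145, 0, 0, -0.3, 0, 0, -0.145]'

```text
time_s: 23.15
eef_pos: [0.5006, 0.367, 0.1035]
eef_rot: [-0.0, 0.514, 0.858, -0.0]
wrist_force: [0.2, 0.9, -0.6]
width: 0.0592
```

```bash
python3 s.py
```

```text
t 23.15 pos [0.5006 0.367  0.1035] x [-0.472  0.881 -0.   ] z [-0.001 -0.001 -1.   ] F [ 0.2  0.9 -0.6] w 0.0592 j [-0.36  0.66 -0.52  1.67  0.39  0.92 -0.54]
az 2.063 tq [ 0.02  0.04 -0.08]
tool corr mm [-0.4  0.3 -0. ] tilt rv [-0.001  0.     0.   ]
```

send_rows --increments '[0, 0, -0.25, 0, 0, -0.147, 0, 0, -0.25, 0, 0, -0.147, 0, 0, -0.25, 0, 0, -0.147, 0, 0, -0.25, 0, 0, -0.147, 0, 0, -0.25, 0, 0, -0.147]'

```text
time_s: 23.65
eef_pos: [0.5011, 0.3662, 0.1046]
eef_rot: [-0.0, 0.164, 0.986, -0.001]
wrist_force: [0.4, 0.4, -0.7]
width: 0.0594
```

send_rows --increments '[0.2, 0, -0.25, 0, 0, -0.147, 0.2, 0, -0.25, 0, 0, -0.147, 0.2, 0, -0.25, 0, 0, -0.147, 0.2, 0, -0.25, 0, 0, -0.147, 0.2, 0, -0.25, 0, 0, -0.147]'

```text
time_s: 24.15
eef_pos: [0.5013, 0.3651, 0.1057]
eef_rot: [-0.0, -0.209, 0.978, -0.001]
wrist_force: [1.0, -0.0, 0.3]
width: 0.059
```

send_rows --increments '[0.2, 0, -0.25, 0, 0, -0.147, 0.2, 0, -0.25, 0, 0, -0.147, 0.2, 0, -0.25, 0, 0, -0.147, 0.2, 0, -0.25, 0, 0, -0.147, 0.2, 0, -0.25, 0, 0, -0.147]'

```text
time_s: 24.65
eef_pos: [0.5017, 0.3649, 0.1068]
eef_rot: [0.001, -0.553, 0.833, 0.0]
wrist_force: [-0.8, 0.7, -0.0]
width: 0.0592
```

```bash
python3 s.py
```

```text
t 24.65 pos [0.5017 0.3649 0.1068] x [-0.389 -0.921 -0.002] z [ 0.001  0.001 -1.   ] F [-0.8  0.7 -0. ] w 0.0592 j [-0.07  0.84 -1.11  1.67  0.81  1.16  1.34]
az -1.971 tq [ 0.16  0.1  -0.04]
tool corr mm [-1.4  1.4  0. ] tilt rv [-0.     0.002 -0.   ]
```

send_rows --increments '[-0.3, 0.3, -0.25, 0, 0, -0.147, -0.3, 0.3, -0.25, 0, 0, -0.147, -0.2, 0.2, -0.25, 0, 0, -0.147, 0, 0, -0.25, 0, 0, -0.147, 0, 0, -0.25, 0, 0, -0.147]'

```text
time_s: 25.15
eef_pos: [0.5025, 0.3657, 0.1078]
eef_rot: [-0.002, 0.819, -0.573, -0.0]
wrist_force: [-1.7, 0.7, 1.1]
width: 0.0593
```

send_rows --increments '[0, 0, -0.2, 0, 0, -0.147, 0, 0, -0.2, 0, 0, -0.147, 0, 0, -0.2, 0, 0, -0.147, 0, 0, -0.2, 0, 0, -0.147]'

```text
time_s: 25.55
eef_pos: [0.5027, 0.3663, 0.1086]
eef_rot: [-0.003, 0.952, -0.305, -0.001]
wrist_force: [-0.3, -0.2, 2.6]
width: 0.0591
```

```bash
python3 s.py
```

```text
t 25.55 pos [0.5027 0.3663 0.1086] x [ 0.813 -0.582 -0.003] z [ 0.     0.005 -1.   ] F [-0.3 -0.2  2.6] w 0.0591 j [-0.    0.98 -1.36  1.66  0.98  1.34  2.56]
az -0.621 tq [-0.01  0.29  0.02]
tool corr mm [-1.7  0.6  0. ] tilt rv [-0.004  0.003  0.   ]
```

send_rows --increments '[0, 0, -2, 0, 0, 0, 0, 0, -3, 0, 0, 0, 0, 0, -4, 0, 0, 0]' --grip_force 30

```text
time_s: 25.85
eef_pos: [0.5027, 0.3655, 0.1165]
eef_rot: [-0.002, 0.951, -0.308, -0.002]
wrist_force: [-0.5, -0.1, -0.4]
width: 0.0595
```

```bash
python3 s.py;  python3 - <<'E'
from h import *
cam("wrist","z_wrist")
E
```

```text
t 25.85 pos [0.5027 0.3655 0.1165] x [ 0.811 -0.586 -0.004] z [-0.002  0.004 -1.   ] F [-0.5 -0.1 -0.4] w 0.0595 j [-0.    0.97 -1.36  1.65  0.97  1.35  2.56]
az -0.626 tq [ 0.04  0.02 -0.01]
tool corr mm [-2.1 -0.1  0. ] tilt rv [-0.002  0.004 -0.   ]
```

View pics/z_wrist.png

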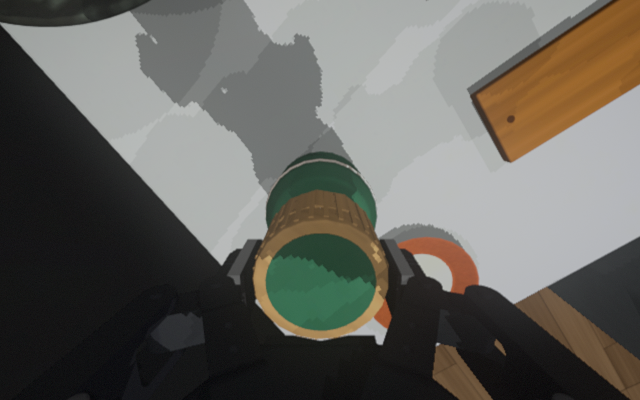

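```bash
python3 - <<'E'
from h import *
from m import comps
c=cam("side"); crop(c,240,165,410,220,4.7,"aa"); hsv=cv2.cvtColor(c["frame"],cv2.COLOR_BGR2HSV); H,S,V=[hsv[...,i].astype(int) for i in range(3)]
tin=(V<125)&(V>95)&(H>55)&(H<105)&(S<60)&(S>12); tin[:,:240]=0; tin[:,410:]=0; tin[:170]=0; tin[215:]=0
for s,ce,m in comps(tin,60):
    p=ray(c,ce,.045)[0]; print(s,ce.round(1),p.round(4),"xs",round((p[0]-.5738-.02*p[1]),4))
E
```

```text
[360 175  19  17 249] [369.1 182.9] [ 0.6011 -0.1645  0.045 ] xs 0.0306
[348 176   7  16  78] [350.7 183.5] [ 0.6022 -0.1052  0.045 ] xs 0.0305
[262 179  19  16 235] [270.5 186.8] [0.6043 0.152  0.045 ] xs 0.0275
[287 178  14  16 173] [293.9 185.6] [0.6045 0.0771 0.045 ] xs 0.0291
```

View pics/aa.png

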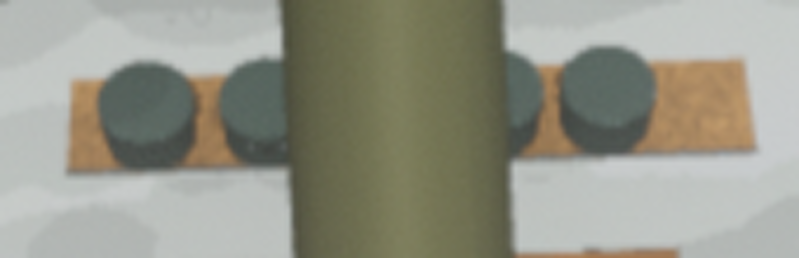

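send_rows --increments '[0, 0, -8, 0, 0, 0, 0, 0, -12, 0, 0, 0, 0, 0, -15, 0, 0, 0, 0, 0, -15, 0, 0, 0, 0, 0, 0, 0, 0, 0]'

```text
time_s: 26.45
eef_pos: [0.5034, 0.366, 0.1733]
eef_rot: [-0.003, 0.951, -0.309, -0.0]
wrist_force: [0.3, 0.2, -0.2]
width: 0.0591
```

```bash
python3 s.py;  python3 - <<'E'
from h import *
cam("wrist","ab_wrist")
c=cam("scene"); crop(c,170,200,330,360,4,"ab_scene")
c=cam("side"); crop(c,150,130,290,290,4,"ab_side")
E
python3 plan.py 0.373 0.344 0.165 -1.57 20
```

```text
t 26.45 pos [0.5034 0.366  0.1733] x [ 0.809 -0.588 -0.002] z [ 0.001  0.006 -1.   ] F [ 0.3  0.2 -0.2] w 0.0591 j [ 0.    0.89 -1.38  1.59  0.88  1.4   2.63]
az -0.628 tq [ 0.01 -0.02 -0.02]
tool corr mm [-2.4  0.7  0. ] tilt rv [-0.006  0.002  0.   ]
t 26.6 pos [0.5032 0.3646 0.1701] x [ 0.809 -0.588 -0.002] z [-0.001  0.003 -1.   ] F [ 1.1  0.5 -2.2] w 0.059 j [ 0.    0.89 -1.38  1.59  0.89  1.4   2.62]
[ -13.3, 13.3, 0.7, -0.0, 0.0, 0.135, -11.4, 15.0, 0.7, -0.0, 0.0, 0.135, -9.3, 16.4, 0.7, -0.0, 0.0, 0.135, -7.0, 17.5, 0.7, -0.0, 0.0, 0.135, -4.6, 18.3, 0.7, -0.0, 0.0, 0.135 ]
[ -2.1, 18.7, 0.7, -0.0, 0.0, 0.135, 0.4, 18.8, 0.7, -0.0, 0.0, 0.135 ]
```

View pics/ab_wrist.png

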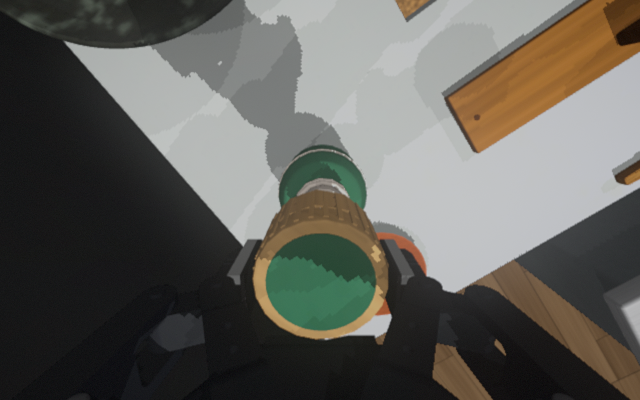

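View pics/ab_side.png

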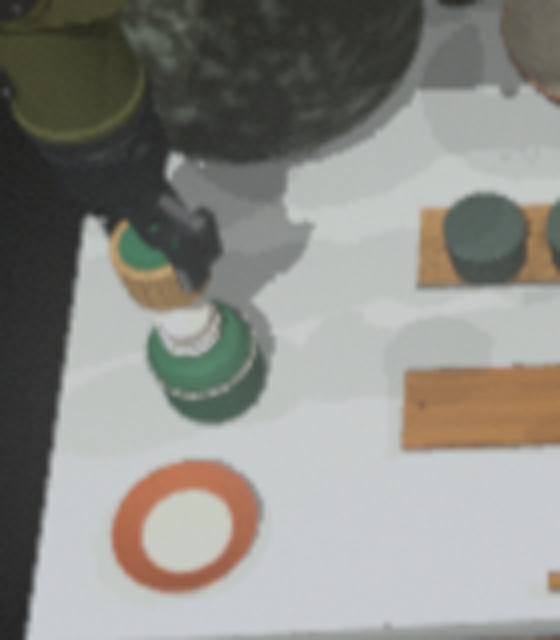

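```bash
python3 m.py | grep -A2 saucer;  python3 plan.py 0.373 0.37 0.165 -1.57 20
```

```text
saucer
[178 246  36  32 511] ((195.64810180664062, 261.13153076171875), (30.435922622680664, 36.89498519897461), 62.78321838378906) [0.3728 0.3776 0.012 ]
green
t 26.65 pos [0.5031 0.3644 0.1696] x [ 0.809 -0.587 -0.003] z [-0.002  0.002 -1.   ] F [ 0.1 -1.  -2.8] w 0.059 j [ 0.    0.89 -1.38  1.59  0.89  1.4   2.62]
[ -15.5, 10.3, 0.7, 0.0, 0.0, 0.135, -14.0, 12.3, 0.7, 0.0, 0.0, 0.135, -12.2, 14.0, 0.7, 0.0, 0.0, 0.135, -10.2, 15.5, 0.7, 0.0, 0.0, 0.135, -8.1, 16.8, 0.7, 0.0, 0.0, 0.135 ]
[ -5.7, 17.7, 0.7, 0.0, 0.0, 0.135, -3.3, 18.3, 0.7, 0.0, 0.0, 0.135 ]
```

send_rows --increments '[-16, 9.5, 0, 0, 0, 0.135, -15, 11.5, 0, 0, 0, 0.135, -13, 13.5, 0, 0, 0, 0.135, -11, 15, 0, 0, 0, 0.135, -9, 16.5, 0, 0, 0, 0.135]'

```text
time_s: 27.15
eef_pos: [0.4088, 0.3715, 0.1643]
eef_rot: [0.003, 0.786, -0.618, -0.003]
wrist_force: [0.6, 0.0, -0.4]
width: 0.0589
```

```bash
python3 m.py | grep -A1 saucer; python3 plan.py 0.3735 0.379 0.16 -1.57 20
```

```text
saucer
[178 246  36  32 513] ((195.68414306640625, 261.1368713378906), (30.453052520751953, 36.952972412109375), 63.40069580078125) [0.3728 0.3775 0.012 ]
t 27.2 pos [0.405  0.3724 0.165 ] x [ 0.232 -0.973 -0.001] z [-0.01  -0.001 -1.   ] F [-4.1 -0.2 -0.4] w 0.059 j [-0.07  0.73 -1.25  1.78  0.74  1.2   1.83]
[ -6.9, 14.5, 2.6, 0.005, 0.0, 0.116, -5.1, 15.3, 2.6, 0.005, 0.0, 0.116 ]
```

send_rows --increments '[-7, 14.5, 2, 0.005, 0, 0.116, -5, 15, 2, 0.005, 0, 0.116, 0, 0, 0, 0, 0, 0]'

```text
time_s: 27.5
eef_pos: [0.3716, 0.3783, 0.1595]
eef_rot: [-0.001, -0.706, 0.709, -0.0]
wrist_force: [-0.0, 0.1, -1.0]
width: 0.0592
```

```bash
python3 plan.py 0.3735 0.379 0.07 -1.57 20; python3 - <<'E'
from h import *
c=cam("side"); crop(c,150,170,290,310,4,"ac_side"); c=cam("wrist","ac_wrist")
E
```

```text
t 27.5 pos [0.3716 0.3783 0.1595] x [-0.004 -1.     0.002] z [-0.002 -0.002 -1.   ] F [-0.   0.1 -1. ] w 0.0592 j [-0.13  0.67 -1.19  1.84  0.7   1.12  1.57]
[ -0.2, -0.4, 17.9, 0.0, -0.0, -0.001, -0.2, -0.4, 17.9, 0.0, -0.0, -0.001, -0.2, -0.4, 17.9, 0.0, -0.0, -0.001, -0.2, -0.4, 17.9, 0.0, -0.0, -0.001, -0.1, -0.4, 17.9, 0.0, -0.0, -0.001 ]
```

View pics/ac_side.png

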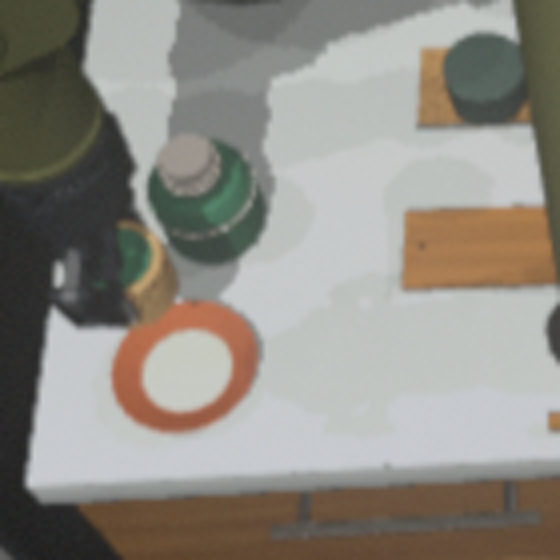

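View pics/ac_wrist.png

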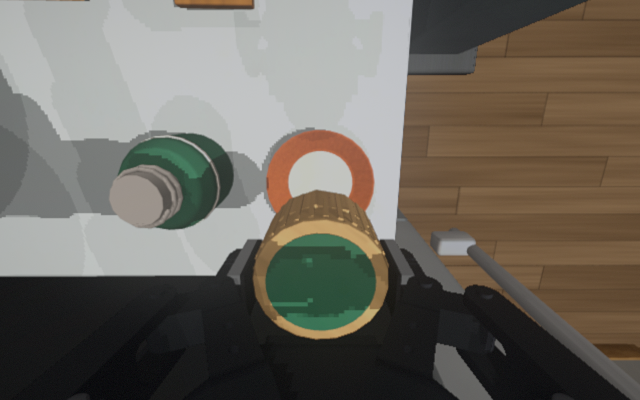

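send_rows --increments '[-0.2, -0.4, 18, 0, 0, 0, -0.2, -0.4, 18, 0, 0, 0, -0.2, -0.4, 18, 0, 0, 0, -0.2, -0.4, 18, 0, 0, 0, -0.1, -0.4, 12, 0, 0, 0]'

```text
time_s: 28.1
eef_pos: [0.3814, 0.3778, 0.0705]
eef_rot: [0.001, 0.708, -0.706, 0.0]
wrist_force: [-0.5, 0.2, -1.1]
width: 0.0591
```

```bash
python3 m.py | grep -A2 saucer; python3 plan.py 0.3735 0.379 0.03 -1.57 12; python3 - <<'E'
from h import *
c=cam("side"); crop(c,150,170,290,310,4,"ad_side"); c=cam("wrist","ad_wrist")
E
```

```text
saucer
[178 246  36  32 340] ((195.6983184814453, 261.29791259765625), (30.071279525756836, 36.82767868041992), 63.304508209228516) [0.3722 0.3774 0.012 ]
green
t 28.15 pos [0.3812 0.3769 0.0689] x [ 0.003 -1.     0.003] z [-0.002 -0.003 -1.   ] F [ 0.4 -0.8 -2.5] w 0.0591 j [-0.18  0.78 -1.08  1.93  0.85  0.98  1.47]
[ -0.6, 1.9, 9.7, 0.001, -0.001, 0.0, -0.5, 1.9, 9.7, 0.001, -0.001, 0.0, -0.5, 1.9, 9.7, 0.001, -0.001, 0.0, -0.5, 1.9, 9.7, 0.001, -0.001, 0.0 ]
```

View pics/ad_side.png

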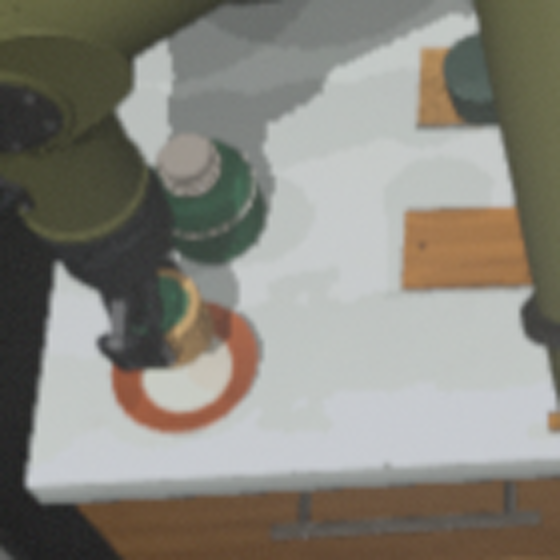

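View pics/ad_wrist.png

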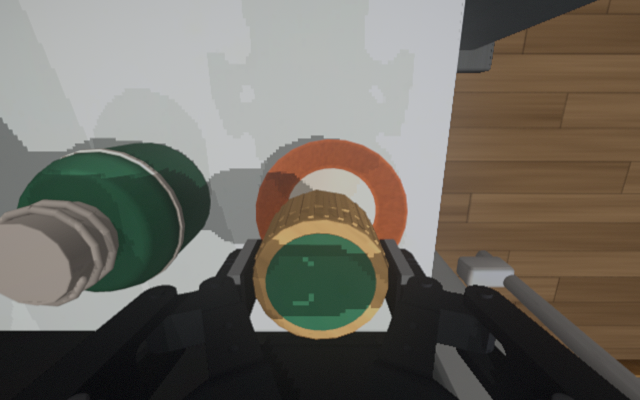

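send_rows --increments '[-0.5, 3, 9.5, 0, 0, 0, -0.5, 3, 9.5, 0, 0, 0, -0.5, 2, 9.5, 0, 0, 0, 0, 0, 0, 0, 0, 0]'

```text
time_s: 28.65
eef_pos: [0.3728, 0.3809, 0.0426]
eef_rot: [-0.001, 0.708, -0.706, -0.0]
wrist_force: [0.4, -0.3, -1.4]
width: 0.0593
```

```bash
python3 plan.py 0.3735 0.379 0.021 -1.57 6; python3 - <<'E'
from h import *
c=cam("side"); crop(c,150,170,290,310,4,"ae_side"); c=cam("wrist","ae_wrist")
E
```

```text
t 28.65 pos [0.3728 0.3809 0.0426] x [ 0.004 -1.    -0.001] z [ 0.001  0.001 -1.   ] F [ 0.4 -0.3 -1.4] w 0.0593 j [-0.22  0.81 -1.04  1.96  0.9   0.93  1.41]
[ 0.5, -0.2, 5.4, -0.0, 0.0, 0.001, 0.5, -0.2, 5.4, -0.0, 0.0, 0.001, 0.5, -0.2, 5.4, -0.0, 0.0, 0.001, 0.5, -0.2, 5.4, -0.0, 0.0, 0.001 ]
```

View pics/ae_wrist.png

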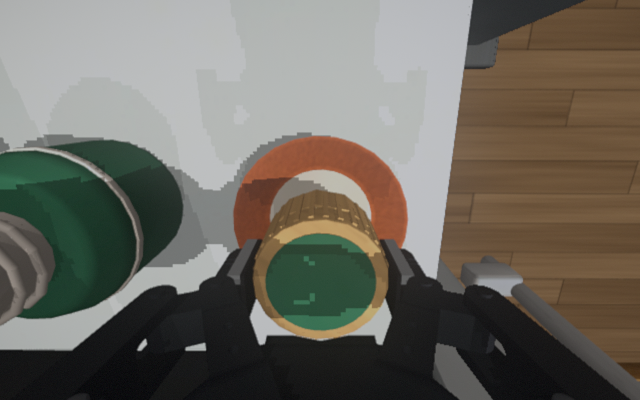

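send_rows --increments '[0.5, -0.2, 5, 0, 0, 0, 0.5, -0.2, 5, 0, 0, 0, 0.4, 0, 4, 0, 0, 0, 0.4, 0, 3, 0, 0, 0]'

```text
time_s: 29.15
eef_pos: [0.3744, 0.3803, 0.0264]
eef_rot: [-0.003, 0.708, -0.706, -0.0]
wrist_force: [-0.6, 0.2, 0.0]
width: 0.0586
```

```bash
python3 plan.py 0.3735 0.379 0.021 -1.57 6
```

```text
t 29.15 pos [0.3744 0.3803 0.0264] x [ 0.003 -1.    -0.004] z [ 0.003  0.004 -1.   ] F [-0.6  0.2  0. ] w 0.0586 j [-0.23  0.83 -1.02  1.98  0.94  0.9   1.38]
[ 1.3, 1.0, 5.4, -0.003, 0.004, 0.002 ]
```

send_rows --increments '[0.5, 0, 2, 0, 0.002, 0, 0, 0, 2, 0, 0.002, 0]'

```text
time_s: 29.35
eef_pos: [0.3745, 0.3794, 0.0218]
eef_rot: [-0.001, 0.708, -0.706, 0.001]
wrist_force: [-0.5, 0.2, -1.5]
width: 0.0593
```

send_rows --increments '[0, 0, 1.5, 0, 0, 0, 0, 0, 1.5, 0, 0, 0]'

```text
time_s: 29.55
eef_pos: [0.3745, 0.3794, 0.0193]
eef_rot: [-0.001, 0.708, -0.706, 0.002]
wrist_force: [-2.2, -7.6, 27.2]
width: 0.0588
```

```bash
python3 s.py; python3 - <<'E'
from h import *
c=cam("side"); crop(c,150,170,290,310,4,"af_side"); c=cam("wrist","af_wrist")
E
```

```text
t 29.55 pos [0.3745 0.3794 0.0193] x [ 0.003 -1.     0.001] z [ 0.004 -0.001 -1.   ] F [-2.2 -7.6 27.2] w 0.0588 j [-0.24  0.84 -1.01  1.98  0.95  0.89  1.37]
az -1.568 tq [-1.53  0.47  0.04]
tool corr mm [  12.9 -126.4    0.5] tilt rv [-0.004 -0.001 -0.   ]
```

View pics/af_side.png

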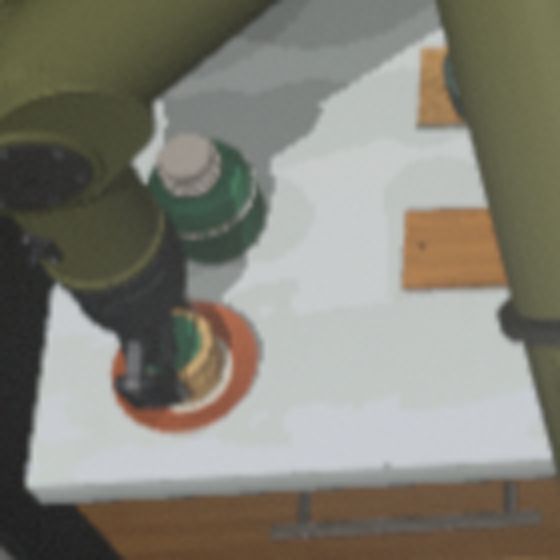

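send_rows --increments '[0, 0, -0.6, 0, 0, 0, 0, 0, 0, 0, 0, 0]'

```text
time_s: 29.85
eef_pos: [0.3746, 0.3796, 0.0204]
eef_rot: [-0.001, 0.708, -0.706, 0.002]
wrist_force: [-0.4, 1.7, -1.1]
width: 0.0591
```

send_rows --increments '[0, 0, 0, 0, 0, 0, 0, 0, 0, 0, 0, 0, 0, 0, 0, 0, 0, 0, 0, 0, 0, 0, 0, 0]' --gripper 0

```text
time_s: 30.25
eef_pos: [0.3747, 0.3799, 0.0203]
eef_rot: [-0.002, 0.708, -0.706, 0.002]
wrist_force: [0.1, 0.5, -0.0]
width: 0.0853
```

```bash
python3 s.py; python3 - <<'E'
from h import *
c=cam("wrist","ag_wrist")
E
```

```text
t 30.25 pos [0.3747 0.3799 0.0203] x [ 0.003 -1.     0.   ] z [ 0.005 -0.    -1.   ] F [ 0.1  0.5 -0. ] w 0.0853 j [-0.24  0.84 -1.01  1.98  0.95  0.89  1.37]
az -1.568 tq [ 0.05 -0.01  0.04]
tool corr mm [  13.5 -126.3    0.6] tilt rv [-0.005 -0.    -0.   ]
```

View pics/ag_wrist.png

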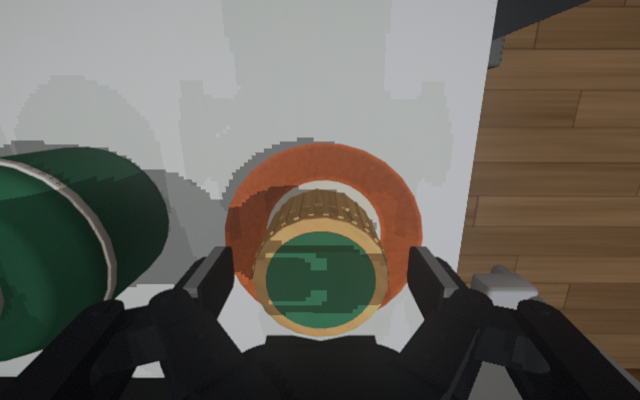

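Lid sits in the saucer and is released. Lift straight up.

send_rows --increments '[0, 0, -10, 0, 0, 0, 0, 0, -15, 0, 0, 0, 0, 0, -25, 0, 0, 0, 0, 0, -35, 0, 0, 0, 0, 0, -40, 0, 0, 0]'

```text
time_s: 30.8
eef_pos: [0.3721, 0.3776, 0.1468]
eef_rot: [0.003, 0.709, -0.705, 0.001]
wrist_force: [1.0, -0.1, -0.7]
width: 0.0852
```

send_rows --increments '[0, 0, -40, 0, 0, 0, 0, 0, -35, 0, 0, 0, 30, 0, -10, 0, 0, 0, 40, 0, 0, 0, 0, 0, 40, 0, 0, 0, 0, 0]'

```text
time_s: 31.3
eef_pos: [0.37, 0.2739, 0.2449]
eef_rot: [-0.003, 0.713, -0.701, -0.001]
wrist_force: [1.1, -0.6, 0.6]
width: 0.0855
```

send_rows --increments '[40, 0, 0, 0, 0, 0, 40, 0, 0, 0, 0, 0, 20, 0, 0, 0, 0, 0, 0, 0, 0, 0, 0, 0, 0, 0, 0, 0, 0, 0]'

```text
time_s: 31.8
eef_pos: [0.3698, 0.166, 0.246]
eef_rot: [-0.002, 0.711, -0.703, 0.001]
wrist_force: [0.1, 0.5, -0.1]
width: 0.0855
```

```bash
python3 s.py; python3 - <<'E'
from h import *
from m import comps
c=cam("side","ah_side0"); crop(c,160,165,460,300,2.6,"ah_side"); w=cam("wrist","ah_wrist"); s=cam("scene"); crop(s,180,150,450,350,2.9,"ah_scene")
E
python3 m.py | grep -A20 -E "tins|saucer"
```

```text
t 31.8 pos [0.3698 0.166  0.246 ] x [ 0.012 -1.    -0.001] z [ 0.004  0.001 -1.   ] F [ 0.1  0.5 -0.1] w 0.0855 j [ 0.55  0.38 -1.4   2.    0.42  1.11  2.12]
az -1.559 tq [0.02 0.04 0.02]
tool corr mm [-199.2 -133.6    0.6] tilt rv [-0.004  0.001 -0.   ]
tins
[336 175  18  23 316] [344.6 185.4]
[287 177  40  24 692] [306.8 187.8]
[263 178  18  21 257] [271.4 186.8]
wood
[279 181  12  20 142] [283.9 191.3] [[276.20001220703125, 182.3000030517578], [287.1000061035156, 180.5], [290.20001220703125, 199.0], [279.29998779296875, 200.8000030517578]]
0 [[0.6508, 0.138], [0.656, 0.1017], [0.5827, 0.0926], [0.5778, 0.128]]
0.012 [[0.6427, 0.1368], [0.6479, 0.1009], [0.5753, 0.0919], [0.5704, 0.127]]
[324 180  16  19 196] [331.  189.8] [[324.0, 198.0], [324.0, 180.0], [339.0, 180.0], [339.0, 198.0]]
0 [[0.5802, -0.018], [0.651, -0.0218], [0.6482, -0.0719], [0.5774, -0.0669]]
0.012 [[0.5728, -0.0176], [0.6429, -0.0214], [0.6401, -0.0711], [0.5701, -0.0661]]
[ 251  219  100   23 1756] [301.1 230.2] [[250.3000030517578, 222.3000030517578], [350.0, 218.8000030517578], [350.70001220703125, 238.19999
[... 305 characters left out ...]
15, 0.1064], [0.337, 0.106], [0.3297, -0.0224], [0.3043, -0.0209]]
0.012 [[0.3066, 0.1055], [0.3319, 0.1052], [0.3247, -0.022], [0.2995, -0.0205]]
[394 283  16   7 103] [402.  286.2] [[394.0, 283.0], [409.0, 283.0], [409.0, 289.0], [394.0, 289.0]]
0 [[0.2748, -0.2079], [0.2722, -0.252], [0.2538, -0.2493], [0.2563, -0.2055]]
0.012 [[0.2702, -0.2057], [0.2678, -0.2494], [0.2495, -0.2467], [0.252, -0.2033]]
rib
--
saucer
[178 246  36  32 375] ((195.6486053466797, 261.20001220703125), (30.18585777282715, 36.894287109375), 63.22505187988281) [0.3726 0.3776 0.012 ]
green
blue
[434 184  15  12 137] [440.8 189.4] [ 0.5132 -0.3635  0.125 ]
[426 200  23  12 124] [436.2 207. ] [ 0.4536 -0.3389  0.125 ]
```

View pics/ah_side.png

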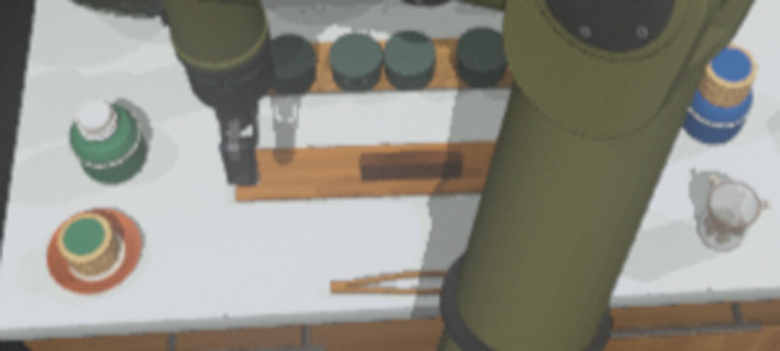

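View pics/ah_scene.png

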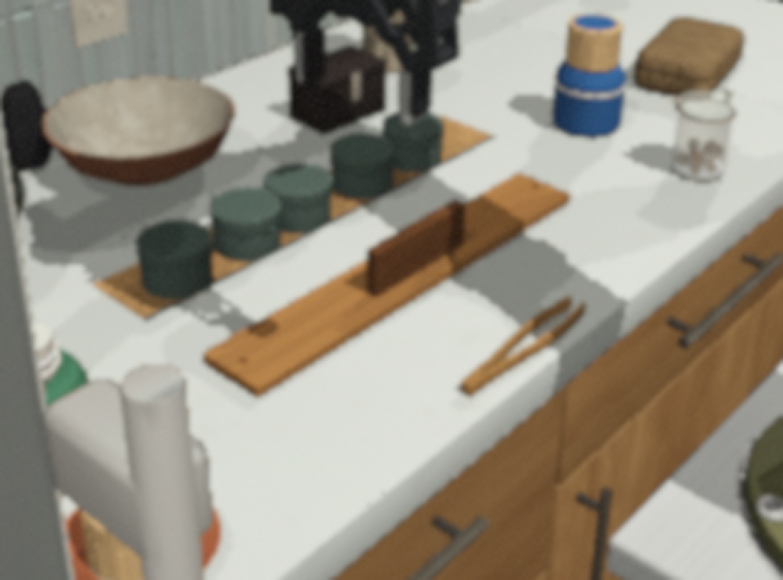

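View pics/ah_wrist.png

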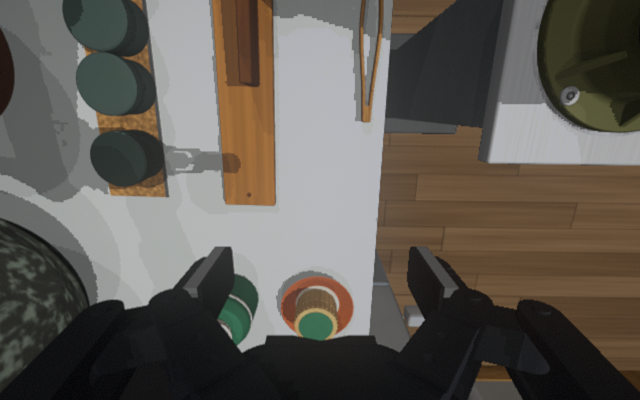

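```bash
python3 - <<'E'
from h import *
from m import comps
c=cam("side"); hsv=cv2.cvtColor(c["frame"],cv2.COLOR_BGR2HSV); H,S,V=[hsv[...,i].astype(int) for i in range(3)]
m=(H>64)&(H<82)&(S>75)&(V>100); m[:240]=0; m[280:]=0; m[:,:170]=0; m[:,230:]=0
for s,ce,mm in comps(m,15): print("lid",ce.round(1),ray(c,ce,.05)[0].round(4))
w=cam("wrist"); hsv=cv2.cvtColor(w["frame"],cv2.COLOR_BGR2HSV); H,S,V=[hsv[...,i].astype(int) for i in range(3)]
crop(w,50,0,290,220,2.7,"ai")
E
```

```text
lid [191.7 255.5] [0.374  0.3799 0.05  ]
```

View pics/ai.png

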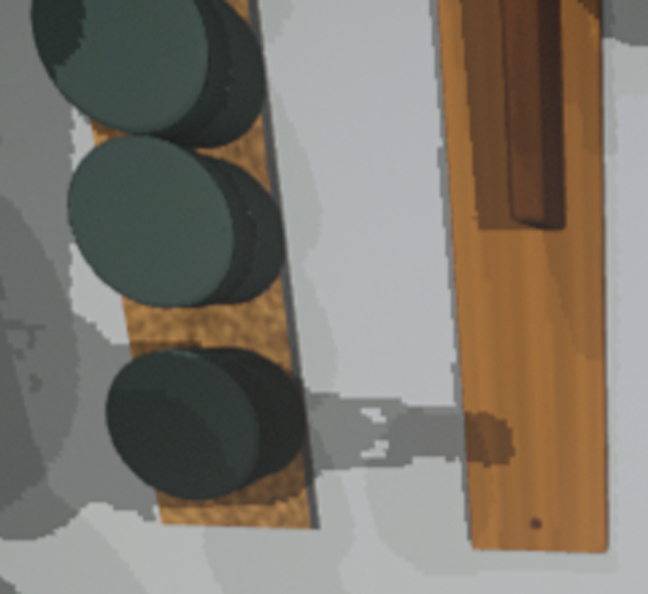

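```bash
python3 -c "
from plant import manip
print(manip.hand_in())"
```

```text
the job is handed in; nothing more can be done
None
```

I finished the whole job and handed it in at about 32 s of simulated time, well under the 208 s limit. Hand-in reports no verdict.

- **Tins:** I held the straightedge by its rib and pushed all five tins into one row on the cork strip. The gripper never came near them.
- **Straightedge:** I drew it back about 78 mm from the strip edge and left it lying flat.
- **Lid:** I unscrewed the green canister's lid in two grips, about 10.4 rad anticlockwise. It lifted off with no pull on the wrist. The saucer had been knocked about 35 mm to the left by then, so I measured it again before laying the lid in it, top up.

What the last checks showed:
- **Row:** In the final wrist view, the near sides of the three leftmost tins are flush with the edge line, within a couple of mm. I saw the other two only as part of a straight row in the scene view.
- **Tin positions:** Just before the lift, with the arm partly hiding the row, the side camera gave 27.5–30.6 mm for the four tins it could see. The allowed range is 24–42 mm. I think that camera reads about 4 mm low, because its mask takes in part of the lid's side.
- **Lid in the saucer:** The centres are about 3 mm apart, against a limit of 25 mm.
- **Left alone:** The blue lid still measured at its starting position, and the jar looked unmoved in the pictures. The gripper was clear of everything at hand-in.

No check failed. Twice during the push the board pressed into the worktop (up to about 48 N upward, 59 N in all at the wrist). Each time I eased it by raising and levelling the tool before going on.

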